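# Pry open the control box and set its sunken knob

### The arm

A 6-joint arm with a two-finger parallel gripper is mounted at the origin on a cart in front of the work surface, level with it; the furniture and walls round the work are solid. World frame = base frame: x ahead of the robot, y to its left, z up, the work surface at z = 0. Lengths are in mm, angles in rad, forces in N, time in s.
With the tool pointing down it reaches from about 350 to 875 mm from the base axis. Payload 4.2 kg.
Tool frame: the origin (TCP) lies at the very end of the fingers, on their centre line; the grasp point (between the pads) lies arm.hold_point_z behind it (arm.hold_point_z is the distance from the TCP to the grasp point, in mm); z points along the fingers, y is the direction in which the jaws open and shut (so a half turn about z gives the same grasp; the last joint's range is limited). The gripper opens to 85 mm and grips with 20 to 120 N. Pads are 22 mm wide; open, the fingers measure 114 mm over their backs; the gripper's body (76 mm by 85 mm) begins 54 mm behind the grasp point. The pads swing forward as they close: fully open they stand 13 mm farther back than shut.
Start: joints at [1.492, 0.385, 0.008, 0, -1.194, -0.259], TCP at [207.1, 589.668, 231.312] pointing down, gripper open.
Joint ranges: [-3.14, 3.14], [-1.21, 2.06], [-1.07, 1.41], [-3.16, 2.05], [-2.99, -0.16], [-3.1, 3.1]. Speed limits (rad/s): [2.79, 2.79, 3.14, 3.14, 3.14, 3.14].

### API

Orientations are given as a unit quaternion [x, y, z, w].
In Python, from bench import arm gives the robot as it stands.
- The arm moves only by the tool step_arm, never from a script. Its argument "series" is a list of rows, each a list of 6 numbers: the shift along the world's x, y, z scaled (see below), then the turn, a rotation vector about the world's x, y, z scaled (see below). A call has 1 to 12 rows; each row is the pose to reach, as a shift and turn from the pose commanded when the call began; what a row does not reach only later rows make up. The controller multiplies each number of a shift by 400 mm and each number of a turn by pi/2 rad. A row lasts 1/12 s, in which the tool goes at most 41.7 mm and 7.16 degrees, less where a joint would pass 70% of its speed; a pose out of reach is approached as far as the arm can. A call with a number of a shift or a turn outside -1 to 1 is refused whole. A call with a gripper value outside its range is refused whole. "jaw" is the opening, from -1 (shut) to 1 (fully open), set as the call begins (left out, the last holds). The fingers move at their own pace and stop on an object; the grip force is fixed at half the most. Time passes only in rows, so rows that repeat a pose let the fingers close. It gives the time, the measured TCP pose, the force and the opening at its end, in the units of the state.
- arm.read_state(): the state, without advancing time (a new reading comes with each control period).
- arm.get_image(name): name is "side" or "top" or "wrist"; returns a dict with "image" (480x640x3 uint8, red, green, blue), "camera_matrix" (3x3 intrinsics, pixels), "k1" (the pictures are not rectified: a ray, as slopes to the right and down, at radius r is drawn at 1 + k1 r^2 times it, then the intrinsics apply), "world_from_camera" (4x4, takes a point from camera to world coordinates). Camera axes: x right, y up, looking along -z (the intrinsics and any distortion apply to the point x, -y, -z); pixel columns grow to the right and rows downward; lengths in mm; the calibration is good to about 2 mm. A picture is of the moment at which its call begins. There is no depth.
- arm.job_done(): hands the job in, once; it reports no verdict.
The state is a dict: "clock": time; "joints": joint angles; "joint_vel": joint speeds; "joint_efforts": joint torques, N m; "position": TCP position; "ee_rot": TCP orientation; "contact_force": force on the tool from outside, world axes, zero at the start; "wrist_torque": the same for the moment, N m; "gripper_width": finger opening in mm.
Only numpy, scipy, OpenCV 4.12 (cv2) and the standard library are available. Lean on these libraries where they do the work, as an engineer would, in place of code of your own. Each camera call takes 0.05 s, during which the arm holds its last target.

### The job

Take the pry tool from its wooden stand, pry up the control box's cover at the notch in its front and swing it well past upright, so that it stays open. Then reach with the tool through a slot of the guard and push the sunken bar knob round until its arrow end stands level with the pointed clip (not the round one), and put the tool back upright in its stand. Touch the box only with the tool, without force, and leave the mug, bottle, lamp and tin where they are.

Things in the scene. Friction and masses are not known exactly. Their poses are not given: they have to be found in the camera images.
- control_box: grey box 134 (x) x 130 (y) x 80 mm high, fixed to the table, shut by a cover on top. Origin: centre of its underside; z up; its front (-x) face looks roughly at the robot. Under the cover lies a guard plate 6 mm thick, top at z = 64 mm, with two slots along x; below the guard is the knob, its upright axis at box x = y = 0
- notch (a point): middle of the lower edge of the notch in the front wall, on the wall's outside (box x = -67 mm, y = 0, z = 64 mm). The notch is 30 mm wide (box y -15 to 15 mm), goes through the 5 mm wall, and is open from z = 64 mm up to the cover's underside at z = 80 mm
- slot_left (a point): centre of the guard's left slot, at the guard's top (box x = 0, y = 25 mm, z = 64 mm). The slot runs along box x from -47 to 47 mm and is 24 mm wide (y = 13 to 37 mm)
- slot_right (a point): centre of the right slot (box x = 0, y = -25 mm, z = 64 mm), same size as the left one
- cover (a joint): the box's flat cover, 131 mm deep, 130 mm wide, 6 mm thick, 0.08 kg, hinged on the box's rear top edge (hinge line along box y at x = 64 mm, z = 83 mm). Value in rad: 0 shut, 1.57 upright, 2.2 fully back. Open here means more than 1.7. The hinge has friction (0.06 N m): the cover stays where it is left; about 1 N upward at the notch lifts it
- cover_edge (a point): middle of the cover's lower front edge, above the notch when shut (then at box x = -67 mm, z = 80 mm)
- knob (a joint): the sunken knob's angle in rad, -0.95 to 0.95. At 0 its bar lies along box y; positive moves its left, arrow end toward box +x (clockwise from above). Friction 0.03 N m: it stays where it is left. It starts within 0.12 of 0
- knob_tip (a point): point of the arrow end of the knob's bar, 36 mm from the knob's axis, at bar-top height. The bar is 10 mm thick, reaches 34 mm the other way (blunt end), and stands from box z = 22 mm to 46 mm, that is 18 mm below the guard's top; below it is a disc of radius 34 mm, top at z = 22 mm
- clip_pointed: small steel index clip, 16 x 20 mm, 6 mm high, on the guard's strip left of the left slot, its point toward the slot (box -y). Origin: on the guard's top (box y = 48 mm); axes parallel to the box's. It stands either in the front or in the rear half (box x about -20 or +20 mm). The knob is set when knob_tip has the same x, in the box's axes, as this clip, within 6 mm
- clip_round: round steel clip, 16 mm across, in the other half of the same strip; not the setting
- tool_stand: fixed wooden stand: base plate 80 x 56 x 8 mm and on it an upright open-topped pocket, inner 36 (x) x 22 (y) mm, centred at stand x = 5 mm, y = 0; walls 7 mm, rim at z = 74 mm, pocket floor at z = 11 mm. Origin: underside, where the tool's axis stands; z up
- pry_tool: loose steel tool standing upright in the stand, 211 mm long, 0.12 kg. Origin: bottom, on the shank's axis; z up along the shank; +x toward the toe, parallel to the stand's +x at the start. Flat foot 5 mm thick, 12 mm wide in y, from x = -8 mm (heel) to x = 18 mm (toe); shank 8 (x) x 12 (y) mm up to z = 120 mm; wooden handle 28 (x) x 16 (y) mm from z = 125 to 211 mm, to be gripped across y
- mug: bystander: mug 92 x 127 x 95 mm, origin at its underside
- spray_bottle: bystander: spray bottle 54 x 118 x 259 mm tall, origin at its underside
- spirit_lamp: bystander: spirit lamp, 62 mm wide, 74 mm high, origin at its underside
- parts_tin: bystander: flat tin 64 x 94 x 27 mm, origin at its underside

How it is judged:
By the outcome, as a careful person would: the job done as asked, in the order asked, and still so for the second after the job is handed in, with the robot touching nothing.
It also fails if it takes over 58 s, if anything falls off the work surface, if the arm or the gripper's body presses on something with over 40 N, if the wrist force passes 120 N, or if a joint passes its speed limit or range.

## Working session

There is one attempt and no reset: what is moved stays moved. The work goes in short steps, Python scripts to look and compute and a tool call to move; the robot and the scene stay as the last step left them, time stands still between calls to the robot, and variables do not carry over. Pictures are saved under pics/ and viewed, and the job is handed in when it is done.

Besides the shell and the picture viewer there is one more tool, called after "Emit:" as name(argument=value, ...), one argument or row to a line, values as JSON. step_arm: Moves the arm, as the interface text tells. Shifts and turns lie within -1 to 1; 1 stands for 400 mm of shift or pi/2 rad of turn. Its arguments: {"type":"object","properties":{"series":{"type":"array","items":{"type":"array","items":{"type":"number","minimum":-1,"maximum":1}}},"jaw":{"type":"number"}},"required":["series"]}

```bash
ls; mkdir -p pics
python3 - <<'E'
from bench import arm
import cv2
s=arm.read_state()
for k,v in s.items(): print(k,v)
print(arm.hold_point_z)
for n in ["side","top","wrist"]:
    d=arm.get_image(n)
    cv2.imwrite(f"pics/{n}0.png",d["image"][:,:,::-1])
    print(n,d["camera_matrix"],d["k1"],d["world_from_camera"])
E
```

```text
pics
clock 0.0
joints [ 1.49159964e+00  3.85550938e-01  6.61275309e-03 -5.01310874e-04
 -1.19399184e+00 -2.58552708e-01]
joint_vel [-0.00050557  0.00023444  0.0016613  -0.00029967 -0.00153605  0.00058155]
joint_efforts [-8.55871222e-04 -3.92293167e+01  1.88402599e+01  4.18611914e+00
 -4.65885911e-03  1.26845510e-06]
position [206.91816973 589.13006205 230.21951413]
ee_rot [ 9.85758389e-01 -1.68164223e-01 -1.36491272e-04  1.08342721e-03]
contact_force [-0.43035148 -0.2773074   0.14285493]
wrist_torque [-0.03225521  0.01670896 -0.02985183]
gripper_width 85.4610312966631
18.700000000000003
side [[541.55327488   0.         318.64323293]
 [  0.         541.55327488 231.5820982 ]
 [  0.           0.           1.        ]] -0.06624031343888177 [[-9.99746771e-01  1.08061882e-02  1.97388035e-02  5.20343399e+02]
 [ 1.45310551e-02 -3.59757078e-01  9.32932845e-01  1.20785249e+03]
 [ 1.71826222e-02  9.32983425e-01  3.59508952e-01  5.57424369e+02]
 [ 0.00000000e+00  0.00000000e+00  0.00000000e+00  1.00000000e+00]]
top [[528.41242646   0.         325.83935631]
 [  0.         528.41242646 238.37253664]
 [  0.           0.           1.        ]] 0.043915434528008924 [[ 1.29226145e-02  9.96569191e-01 -8.17487240e-02  3.82948447e+02]
 [-9.99871328e-01  1.36558718e-02  8.41688217e-03  1.06208071e+01]
 [ 9.50435555e-03  8.16294371e-02  9.96617430e-01  1.31078761e+03]
 [ 0.00000000e+00  0.00000000e+00  0.00000000e+00  1.00000000e+00]]
wrist [[389.82007685   0.         319.42493461]
 [  0.         389.82007685 240.60948742]
 [  0.           0.           1.        ]] 0.005220236251963252 [[-3.31115860e-01  8.92770120e-01  3.05489443e-01  2.85559954e+02]
 [-9.43584838e-01 -3.14362577e-01 -1.04037606e-01  5.63501953e+02]
 [ 3.15278203e-03 -3.22703708e-01  9.46494784e-01  3.73611405e+02]
 [ 0.00000000e+00  0.00000000e+00  0.00000000e+00  1.00000000e+00]]
```

View pics/side0.png

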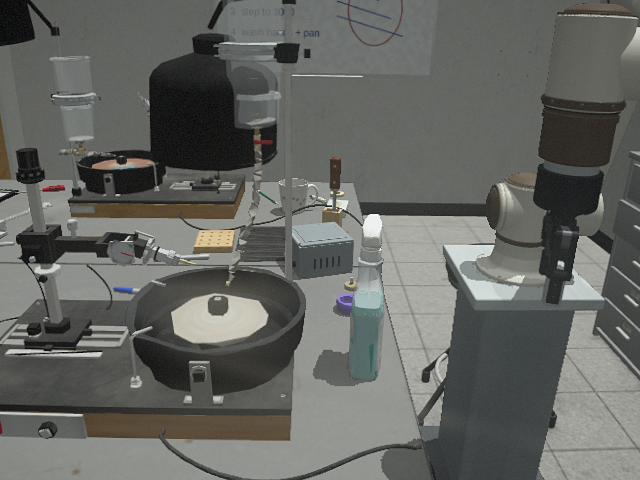

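View pics/top0.png

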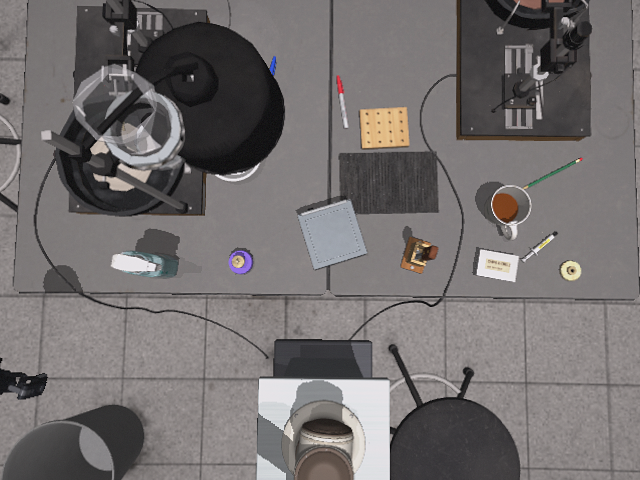

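View pics/wrist0.png

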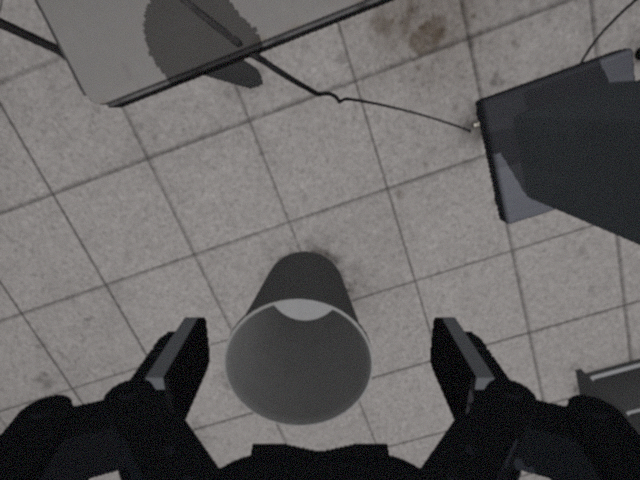

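```bash
cat > h.py <<'E'
from bench import arm
import numpy as np, cv2
from scipy.spatial.transform import Rotation as R
def get(n,save=None):
    d=arm.get_image(n)
    if save: cv2.imwrite(f"pics/{save}.png",d["image"][:,:,::-1])
    return d
def dist(d): return np.array([d["k1"],0,0,0,0.])
def ray(d,px):
    p=cv2.undistortPoints(np.array(px,float).reshape(-1,1,2),d["camera_matrix"],dist(d)).reshape(-1,2)
    T=d["world_from_camera"]
    v=np.c_[p[:,0],-p[:,1],-np.ones(len(p))]@T[:3,:3].T
    return T[:3,3],v
def onz(d,px,z):
    o,v=ray(d,px); t=(z-o[2])/v[:,2]; return o+v*t[:,None]
def proj(d,P):
    T=np.linalg.inv(d["world_from_camera"]); P=np.asarray(P,float).reshape(-1,3)
    c=P@T[:3,:3].T+T[:3,3]; c=c*[1,-1,-1]
    return cv2.projectPoints(c,np.zeros(3),np.zeros(3),d["camera_matrix"],dist(d))[0].reshape(-1,2)
def tri(d1,p1,d2,p2):
    A=[];b=[]
    for d,p in((d1,p1),(d2,p2)):
        o,v=ray(d,[p]); v=v[0]/np.linalg.norm(v[0]); M=np.eye(3)-np.outer(v,v); A.append(M); b.append(M@o)
    return np.linalg.lstsq(np.vstack(A),np.hstack(b),rcond=None)[0]
def crop(d,x0,y0,w,h,s,name):
    im=cv2.resize(d["image"][y0:y0+h,x0:x0+w,::-1],None,fx=s,fy=s,interpolation=cv2.INTER_CUBIC)
    cv2.imwrite(f"pics/{name}.png",im)
def st():
    s=arm.read_state(); print("t",s["clock"],"pos",s["position"].round(1) if hasattr(s["position"],"round") else s["position"],"q",np.round(s["ee_rot"],4),"F",np.round(s["contact_force"],1),"w",round(s["gripper_width"],1),"j",np.round(s["joints"],3))
    return s
E
python3 - <<'E'
from h import *
d=get("top","t1"); crop(d,280,185,170,100,4.7,"t1c")
d=get("side","s1"); crop(d,280,140,100,150,4,"s1c")
E
```

```text
(no output)
```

View pics/t1c.png

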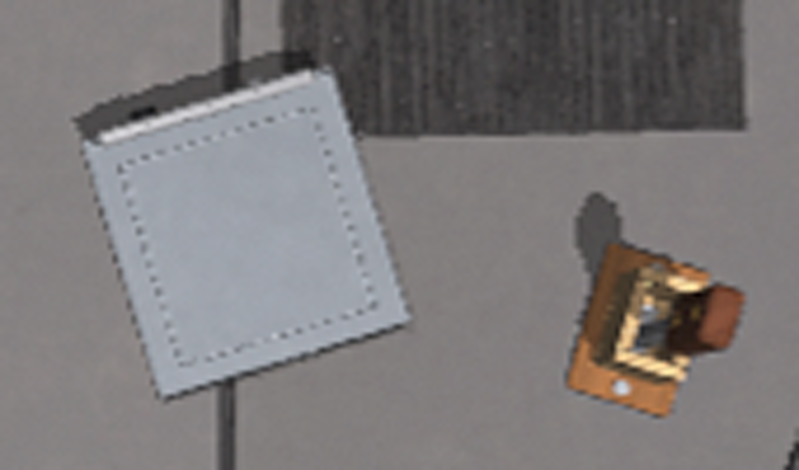

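View pics/s1c.png

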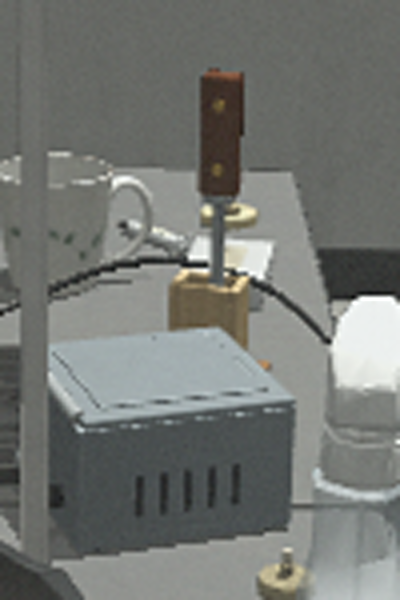

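Run:
```python
from h import *
d=get("top")
f=lambda L:[(280+(x+.5)/4.7-.5,185+(y+.5)/4.7-.5) for x,y in L]
c=onz(d,f([(88,143),(322,68),(410,320),(163,398)]),86); print(c.round(1))
print("centre",c.mean(0)); 
for i in range(4):
    e=c[(i+1)%4]-c[i]; print(np.linalg.norm(e),np.degrees(np.arctan2(e[1],e[0])))
b=onz(d,f([(568,383),(670,417),(715,270),(612,243)]),8); print(b.round(1))
for i in range(4):
    e=b[(i+1)%4]-b[i]; print(np.linalg.norm(e),np.degrees(np.arctan2(e[1],e[0])))
h=onz(d,f([(742,292),(712,285),(735,347),(705,352)]),211+11); print(h.round(1))
print(onz(d,f([(655,310)]),15))
```

```text
[[537.2  65.1  86. ]
 [576.4 -50.7  86. ]
 [451.4 -95.3  86. ]
 [411.3  26.1  86. ]]
centre [494.0490889  -13.69395836  86.        ]
122.2750902513603 -71.28284183177684
132.76861593477702 -160.336453100735
127.85982699283784 108.26925438937454
131.79453598537557 17.244150398940207
[[ 423.8 -185.1    8. ]
 [ 406.8 -238.5    8. ]
 [ 484.3 -262.3    8. ]
 [ 497.8 -208.2    8. ]]
56.030598127680165 -107.70173011132658
81.09388663652771 -17.096279319045518
55.796959619963474 75.97887162833572
77.50917007719616 162.67393116636183
[[ 458.1 -229.3  222. ]
 [ 461.  -216.2  222. ]
 [ 433.9 -226.1  222. ]
 [ 431.5 -213.   222. ]]
[[ 462.32442071 -229.48357504   15.        ]]
```

Emit:
step_arm(
  series=[
    [0,0,0.4,0,0,-0.94],
    [0,0,0.4,0,0,-0.94],
    [0,0,0.4,0,0,-0.94],
    [0,0,0.4,0,0,-0.94],
    [0.3,-0.8,0.4,0,0,-0.94],
    [0.3,-0.8,0.4,0,0,-0.94],
    [0.3,-0.8,0.4,0,0,-0.94],
    [0.3,-0.8,0.4,0,0,-0.94],
    [0.3,-0.8,0.4,0,0,-0.94],
    [0.3,-0.8,0.4,0,0,-0.94],
    [0.3,-0.8,0.4,0,0,-0.94],
    [0.3,-0.8,0.4,0,0,-0.94],
  ],
  jaw=1,
)

```text
clock: 1.3
position: [324.2, 275.4, 391.6]
ee_rot: [-0.614, 0.789, 0.0, 0.0]
contact_force: [1.4, -1.2, -0.3]
gripper_width: 85.5
```

Run:
```python
from h import *
s=st(); print(np.degrees(R.from_quat(s["ee_rot"]).as_matrix()[1,0]))
```

```text
t 1.3 pos [324.2 275.4 391.6] q [-6.140e-01  7.893e-01  2.000e-04  4.000e-04] F [ 1.4 -1.2 -0.3] w 85.5 j [ 1.089 -0.047 -0.131 -0.    -1.485 -1.338]
-55.534673435645686
```

Emit:
step_arm(
  series=[
    [0.2,-0.9,0.05,0,0,-1],
    [0.2,-0.9,0.05,0,0,-1],
    [0.2,-0.9,0.05,0,0,-1],
    [0.2,-0.9,0.05,0,0,-1],
    [0.2,-0.9,0.05,0,0,-1],
    [0.2,-0.9,0.05,0,0,-1],
    [0.2,-0.9,0.05,0,0,-1],
    [0.2,-0.9,0.05,0,0,-1],
    [0.2,-0.9,0.05,0,0,-1],
    [0.2,-0.9,0.05,0,0,-1],
    [0.2,-0.9,0.05,0,0,-1],
    [0.2,-0.9,0.05,0,0,-1],
  ],
)

```text
clock: 2.3
position: [403.9, -83.6, 411.2]
ee_rot: [0.091, 0.996, 0.0, -0.0]
contact_force: [-0.2, 0.1, 0.6]
gripper_width: 85.4
```

Run:
```python
from h import *
s=st(); d=get("wrist","w2")
print(proj(d,[[446,-221,222],[446,-221,11],[495,-13,86]]).round())
```

```text
t 2.3 pos [403.9 -83.6 411.2] q [ 9.080e-02  9.959e-01  0.000e+00 -2.000e-04] F [-0.2  0.1  0.6] w 85.4 j [ 0.194 -0.073 -0.109 -0.    -1.535 -1.946]
[[181. 278.]
 [230. 218.]
 [386. 241.]]
```

View pics/w2.png

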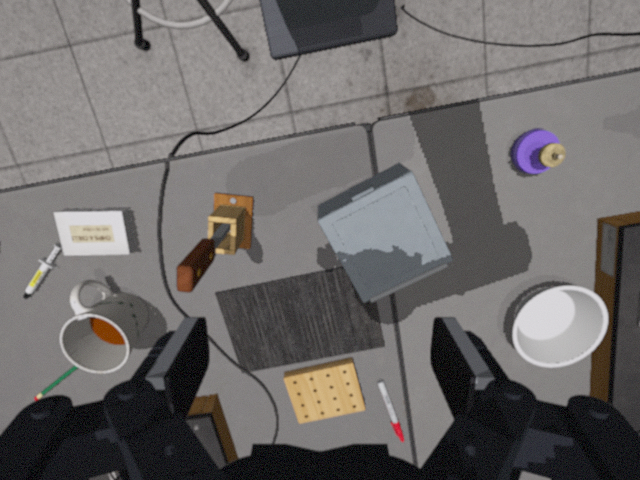

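Run:
```python
from h import *
im=cv2.imread("pics/w2.png")
cv2.imwrite("pics/w2c.png",cv2.resize(im[150:310,170:470],None,fx=2.66,fy=2.66,interpolation=cv2.INTER_CUBIC))
```

```text
(no output)
```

View pics/w2c.png

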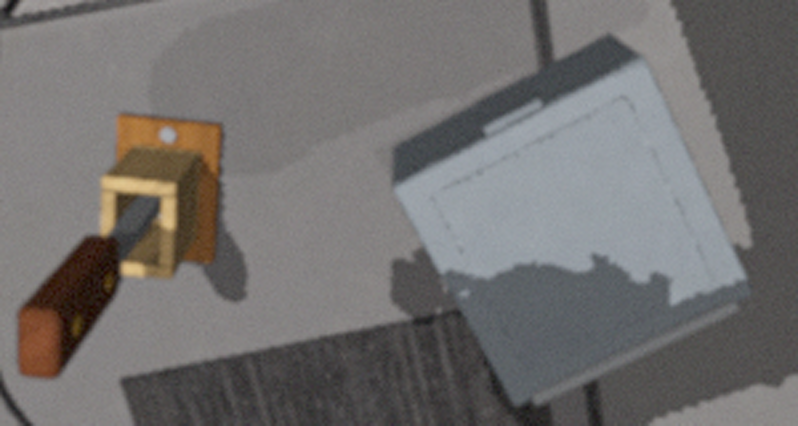

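Run:
```python
from h import *
d=get("wrist")
f=lambda L:[(170+(x+.5)/2.66-.5,150+(y+.5)/2.66-.5) for x,y in L]
def poly(L,z):
    c=onz(d,f(L),z); print(c[:,:2].round(1).tolist(),"mean",c.mean(0)[:2].round(1))
    for i in range(len(L)):
        e=c[(i+1)%len(L)]-c[i]; print("  ",np.linalg.norm(e).round(1),np.degrees(np.arctan2(e[1],e[0])).round(1))
poly([(396,188),(645,60),(748,290),(520,405)],86)
poly([(118,113),(222,124),(218,265)],8)
poly([(103,178),(180,184),(178,276),(101,268)],74)
poly([(118,193),(162,194),(161,263),(118,258)],74)
poly([(22,310),(64,308),(55,376),(20,375)],222)
poly([(513,116)],80)
```

```text
[[452.4, -92.1], [414.1, 29.0], [534.0, 66.0], [575.4, -51.6]] mean [494.  -12.2]
   127.1 107.5
   125.4 17.2
   124.7 -70.6
   129.5 -161.7
[[406.0, -234.7], [422.0, -181.6], [499.8, -202.8]] mean [ 442.6 -206.4]
   55.5 73.3
   80.7 -15.3
   99.1 -161.2
[[425.2, -230.0], [434.8, -194.4], [480.4, -207.2], [469.4, -243.5]] mean [ 452.4 -218.8]
   36.8 74.8
   47.4 -15.6
   37.9 -106.9
   46.2 163.0
[[433.7, -224.9], [438.1, -204.2], [472.3, -213.7], [465.9, -233.8]] mean [ 452.5 -219.2]
   21.2 78.1
   35.5 -15.5
   21.1 -107.7
   33.4 164.5
[[434.1, -220.0], [436.1, -205.5], [460.5, -216.1], [457.9, -228.1]] mean [ 447.1 -217.4]
   14.6 82.4
   26.6 -23.3
   12.3 -102.4
   25.1 161.2
[[429.9, -32.7]] mean [429.9 -32.7]
   0.0 0.0
```

Emit:
step_arm(
  series=[
    [0.109,-0.336,-0.1,0,0,-0.068],
    [0.109,-0.336,-0.1,0,0,-0.068],
    [0.109,-0.336,-0.1,0,0,-0.068],
    [0.109,-0.336,-0.1,0,0,-0.068],
    [0.109,-0.336,-0.1,0,0,-0.068],
    [0.109,-0.336,-0.37,0,0,-0.068],
    [0.109,-0.336,-0.37,0,0,-0.068],
    [0.109,-0.336,-0.37,0,0,-0.068],
    [0.109,-0.336,-0.37,0,0,-0.068],
    [0.109,-0.336,-0.37,0,0,-0.068],
  ],
)

```text
clock: 3.23
position: [447.7, -216.6, 263.5]
ee_rot: [0.138, 0.99, -0.0, -0.001]
contact_force: [0.6, -0.2, 0.9]
gripper_width: 85.5
```

Run:
```python
from h import *
s=st(); d=get("wrist","w3"); q=s["ee_rot"]; print(np.degrees(2*np.arctan2(q[1],q[0])))
```

```text
t 3.2333 pos [ 447.7 -216.6  263.5] q [ 1.378e-01  9.905e-01 -5.000e-04 -7.000e-04] F [ 0.6 -0.2  0.9] w 85.5 j [-1.230e-01  1.430e-01 -2.430e-01  1.000e-03 -1.186e+00 -1.725e+00]
164.15730175539173
```

View pics/w3.png

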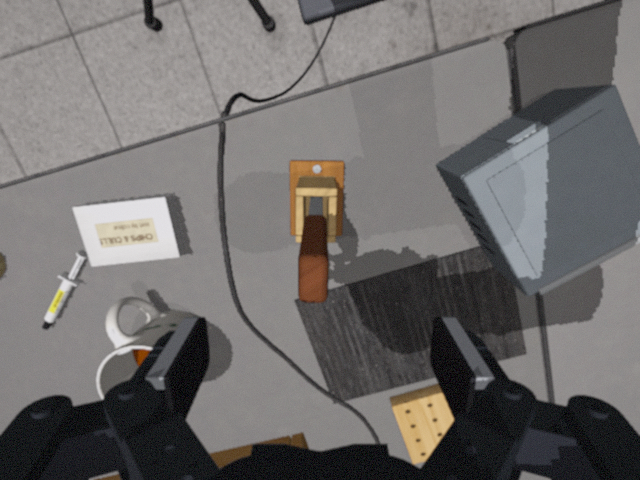

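Run:
```python
from h import *
d=get("wrist"); s=arm.read_state()
print(onz(d,[(298,300),(327,300),(301,256),(326,256)],222).round(1))
print(onz(d,[(291,160),(344,160),(343,235)],8).round(1))
print(onz(d,[(297,190),(337,190),(334,240),(295,240)],74).round(1))
p=s["position"]; print(proj(d,[p,[p[0],p[1],222],[p[0],p[1],11]]))
```

```text
[[ 459.2 -230.3  222. ]
 [ 463.4 -215.4  222. ]
 [ 435.6 -221.6  222. ]
 [ 439.  -209.2  222. ]]
[[ 409.7 -234.8    8. ]
 [ 424.3 -183.1    8. ]
 [ 501.4 -204.4    8. ]]
[[ 428.9 -230.4   74. ]
 [ 438.4 -197.    74. ]
 [ 481.9 -211.5   74. ]
 [ 472.3 -245.5   74. ]]
[[316.08917237 321.13675249]
 [316.94453029 277.34889134]
 [318.59272694 192.94013569]]
```

Emit:
step_arm(
  series=[
    [0.004,-0.0065,0,0,0,0],
    [0.004,-0.0065,-0.1,0,0,0],
    [0.004,-0.0065,-0.2,0,0,0],
    [0.004,-0.0065,-0.229,0,0,0],
    [0.004,-0.0065,-0.229,0,0,0],
    [0.004,-0.0065,-0.229,0,0,0],
  ],
)

```text
clock: 3.83
position: [450.6, -219.9, 173.1]
ee_rot: [0.139, 0.99, -0.0, 0.001]
contact_force: [0.1, -0.0, 1.1]
gripper_width: 85.6
```

Run:
```python
from h import *
s=st(); d=get("wrist","w4")
```

```text
t 3.8333 pos [ 450.6 -219.9  173.1] q [ 1.388e-01  9.903e-01 -4.000e-04  1.100e-03] F [ 0.1 -0.   1.1] w 85.6 j [-1.290e-01  2.280e-01 -3.780e-01  1.000e-03 -9.630e-01 -1.721e+00]
```

View pics/w4.png

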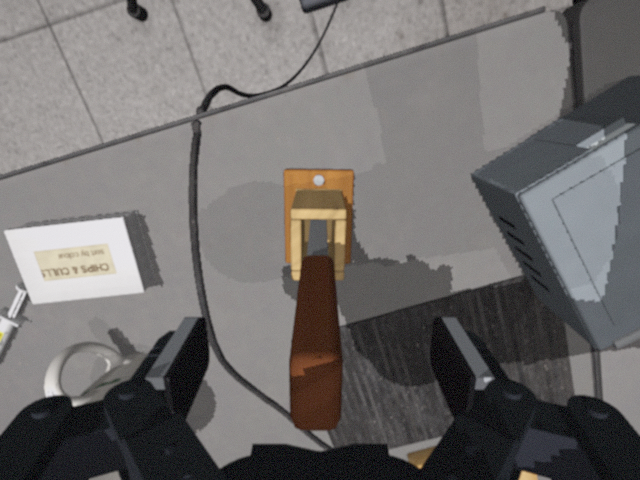

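Emit:
step_arm(
  series=[
    [0,0,0,0,0,0],
    [0,0,0,0,0,0],
    [0,0,0,0,0,0],
    [0,0,0,0,0,0],
    [0,0,0,0,0,0],
    [0,0,0,0,0,0],
    [0,0,0,0,0,0],
    [0,0,0,0,0,0],
  ],
  jaw=-1,
)

```text
clock: 4.55
position: [449.6, -219.6, 172.1]
ee_rot: [0.139, 0.99, -0.0, 0.0]
contact_force: [-0.7, -0.4, 2.3]
gripper_width: 15.3
```

Run:
```python
from h import *
s=st(); d=get("wrist","w5")
```

```text
t 4.55 pos [ 449.6 -219.6  172.1] q [ 1.392e-01  9.903e-01 -2.000e-04  4.000e-04] F [-0.7 -0.4  2.3] w 15.3 j [-1.290e-01  2.280e-01 -3.800e-01  1.000e-03 -9.620e-01 -1.721e+00]
```

View pics/w5.png

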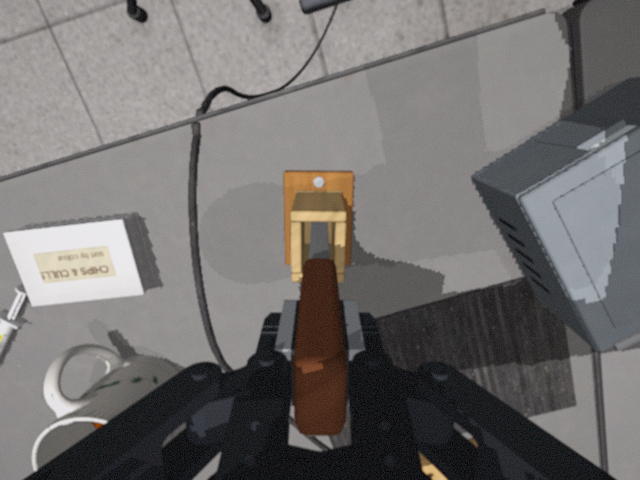

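Emit:
step_arm(
  series=[
    [0,0,0.06,0,0,0],
    [0,0,0.13,0,0,0],
    [0,0,0.2,0,0,0],
    [0,0,0.25,0,0,0],
    [0,0,0.25,0,0,0],
    [-0.147,0.4325,0.25,0,0,0.378],
    [-0.147,0.4325,0.25,0,0,0.378],
    [-0.147,0.4325,0.25,0,0,0.378],
    [-0.147,0.4325,0.25,0,0,0.378],
    [-0.147,0.4325,0.25,0,0,0.378],
    [-0.147,0.4325,0.25,0,0,0.378],
    [-0.147,0.4325,0.25,0,0,0.378],
  ],
)

```text
clock: 5.6
position: [389.7, -45.7, 270.9]
ee_rot: [-0.157, 0.988, 0.0, -0.001]
contact_force: [-0.2, -0.0, -1.1]
gripper_width: 15.5
```

Run:
```python
from h import *
s=st(); d=get("wrist","w6"); q=s["ee_rot"]; print(np.degrees(2*np.arctan2(q[1],q[0])))
e=get("top","t6"); crop(e,280,185,170,100,4.7,"t6c")
e=get("side","s6"); crop(e,260,120,133,100,6,"s6c")
```

```text
t 5.6 pos [389.7 -45.7 270.9] q [-1.571e-01  9.876e-01  2.000e-04 -7.000e-04] F [-0.2 -0.  -1.1] w 15.5 j [ 3.020e-01 -5.800e-02 -4.370e-01 -1.000e-03 -1.194e+00 -1.557e+00]
198.0773836012809
```

View pics/w6.png

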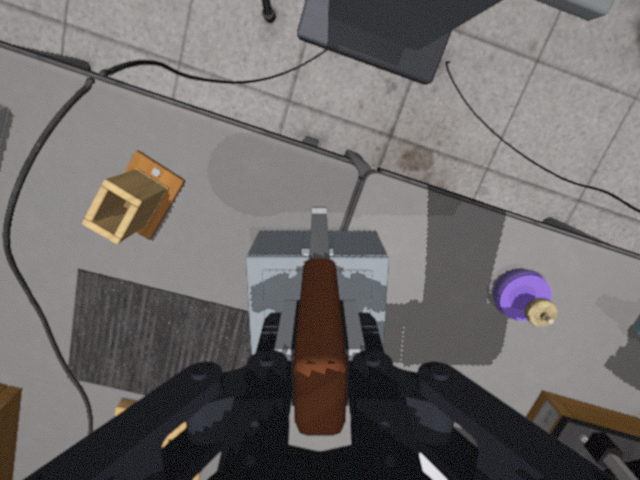

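View pics/s6c.png

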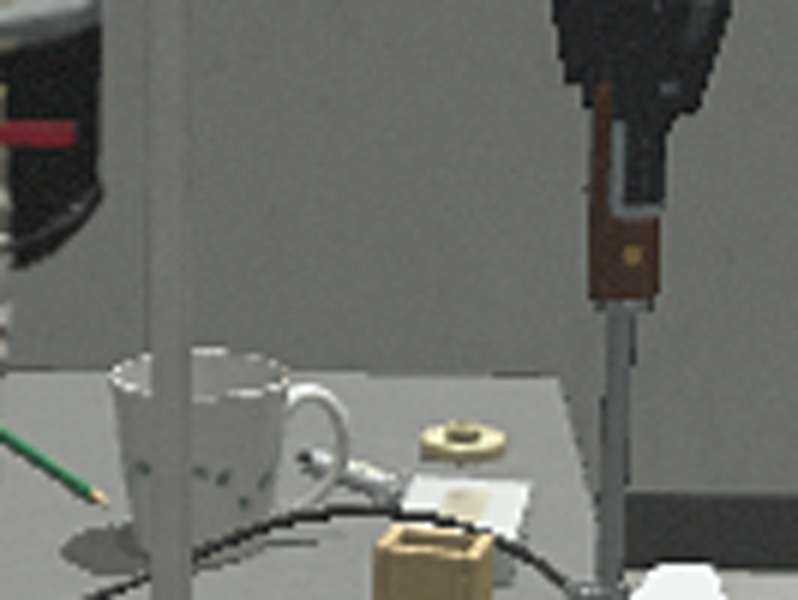

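Run:
```python
from h import *
s=st(); p=s["position"]
d=get("side","s6b"); w=get("wrist")
for z in (111,116,180,231,236): print(z,proj(d,[[p[0],p[1],z]])[0].round(1),proj(w,[[p[0],p[1],z]])[0].round(1))
b=np.array([.951,.309,0])
print("toe",proj(w,[np.r_[p[:2],111]+18*b]),"heel",proj(w,[np.r_[p[:2],111]-8*b]))
crop(d,330,150,60,80,7,"s6d")
cv2.imwrite("pics/w6c.png",cv2.resize(w["image"][190:290,270:370,::-1],None,fx=6,fy=6,interpolation=cv2.INTER_CUBIC))
```

```text
t 5.75 pos [390.5 -47.  271. ] q [-1.554e-01  9.879e-01  0.000e+00 -7.000e-04] F [-0.4 -0.6 -0.8] w 15.2 j [ 0.298 -0.057 -0.435 -0.    -1.194 -1.557]
111 [360.8 218. ] [318.  216.7]
116 [360.9 216.1] [318.  218.3]
180 [362.1 191.1] [317.6 245. ]
231 [363.  170.6] [317.1 277.9]
236 [363.1 168.6] [317. 282.]
toe [[318.09305394 237.90091873]] heel [[317.99444939 206.98168263]]
```

View pics/s6d.png

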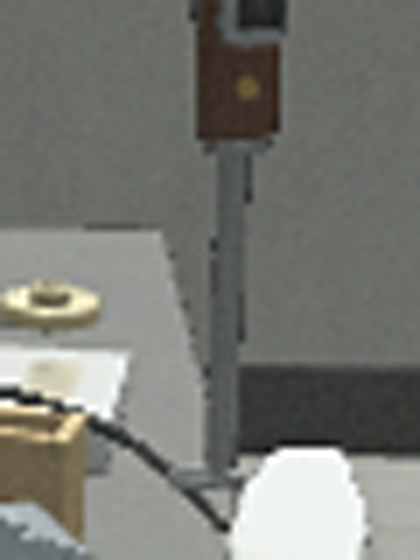

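View pics/w6c.png

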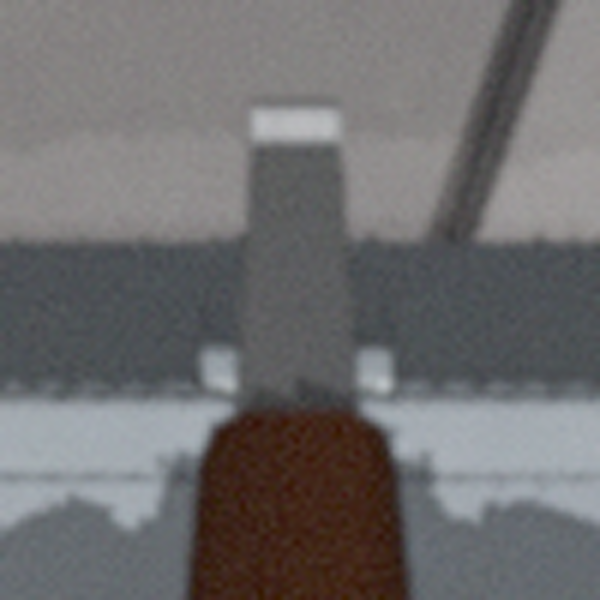

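Emit:
step_arm(
  series=[
    [0,0,-0.05,0,0,0],
    [0,0,-0.101,0,0,0],
    [0,0,-0.101,0,0,0],
    [0.02,0.0065,-0.101,0,0,0],
    [0.04,0.013,-0.101,0,0,0],
    [0.04,0.013,-0.101,0,0,0],
  ],
)

```text
clock: 6.35
position: [409.6, -40.8, 232.7]
ee_rot: [-0.156, 0.988, -0.0, 0.002]
contact_force: [0.7, 0.8, -1.4]
gripper_width: 15.2
```

Run:
```python
from h import *
s=st(); p=s["position"]
d=get("side"); w=get("wrist")
crop(d,280,170,100,110,6,"s7")
cv2.imwrite("pics/w7c.png",cv2.resize(w["image"][170:290,240:400,::-1],None,fx=5,fy=5,interpolation=cv2.INTER_CUBIC))
```

```text
t 6.35 pos [409.6 -40.8 232.7] q [-1.565e-01  9.877e-01 -3.000e-04  1.900e-03] F [ 0.7  0.8 -1.4] w 15.2 j [ 3.000e-01  7.000e-03 -4.740e-01  1.000e-03 -1.086e+00 -1.557e+00]
```

View pics/s7.png

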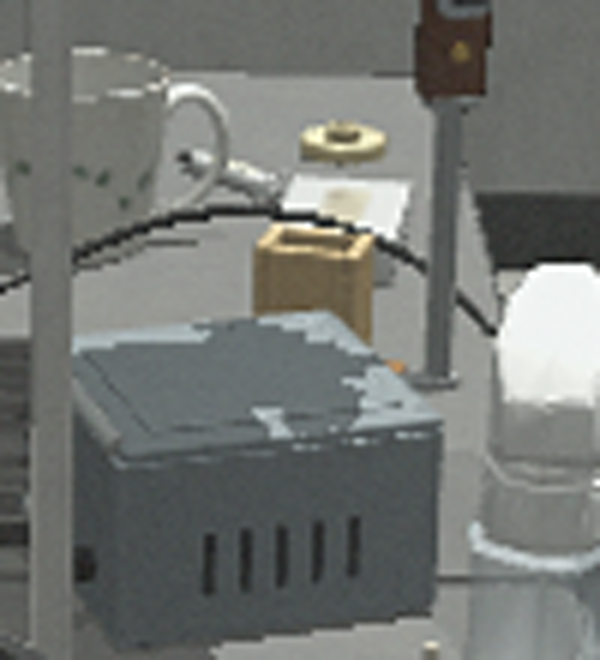

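View pics/w7c.png

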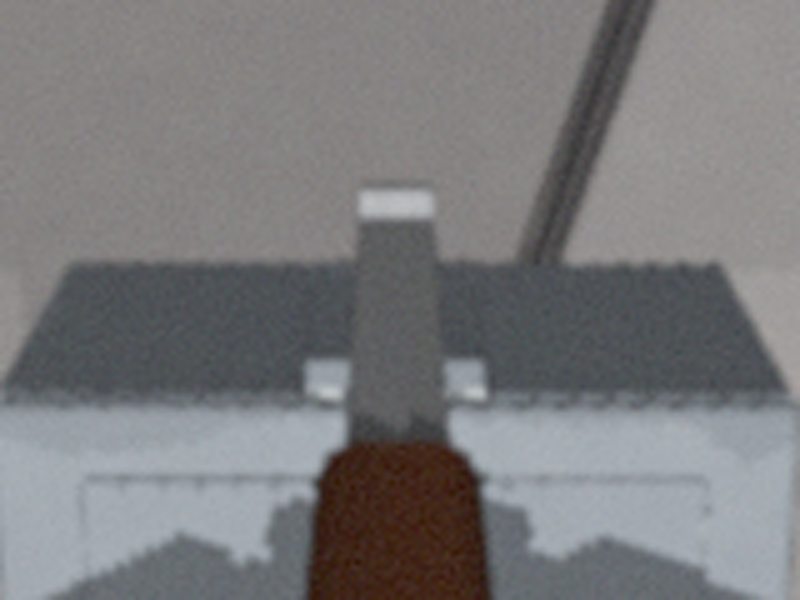

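Emit:
step_arm(
  series=[
    [0.01,0.0032,-0.004,0,0,0],
    [0.02,0.0064,-0.004,0,0,0],
    [0.03,0.0096,-0.004,0,0,0],
    [0.039,0.0128,-0.004,0,0,0],
    [0.039,0.0128,-0.004,0,0,0],
  ],
)

```text
clock: 6.87
position: [423.0, -35.8, 229.8]
ee_rot: [-0.157, 0.988, -0.0, 0.0]
contact_force: [0.0, -0.2, -1.0]
gripper_width: 15.5
```

Run:
```python
from h import *
s=st(); p=s["position"]
d=get("side"); w=get("wrist")
crop(d,280,170,100,110,6,"s8")
cv2.imwrite("pics/w8c.png",cv2.resize(w["image"][170:290,240:400,::-1],None,fx=5,fy=5,interpolation=cv2.INTER_CUBIC))
```

```text
t 6.8667 pos [423.  -35.8 229.8] q [-1.566e-01  9.877e-01 -1.000e-04  2.000e-04] F [ 0.  -0.2 -1. ] w 15.5 j [ 0.302  0.036 -0.451  0.    -1.083 -1.558]
```

View pics/s8.png

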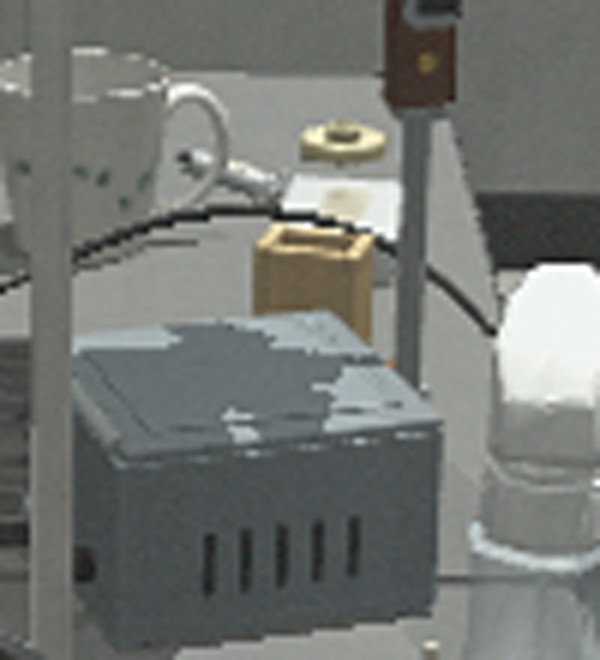

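View pics/w8c.png

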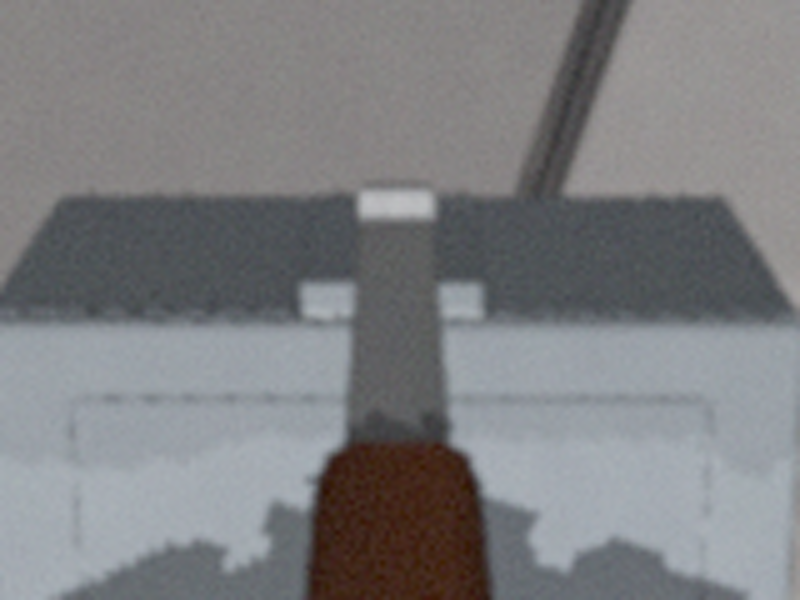

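Run:
```python
from h import *
w=get("wrist"); s=st()
b=np.array([.951,.309,0]);o=np.array([495.4,-12.5,0])
for px,z in [((240+302/5,170+283/5),64),((240+484/5,170+283/5),64),((240+397/5,170+188/5),69),((240+397/5,170+218/5),74),((240+5,170+322/5),86),((240+790/5,170+322/5),86)]:
    P=onz(w,[px],z)[0]; print(P.round(1),((P-o)@b).round(1),((P-o)@[-.309,.951,0]).round(1))
```

```text
t 7.0167 pos [422.  -36.1 229.6] q [-1.565e-01  9.877e-01  0.000e+00 -2.000e-04] F [ 0.2  0.5 -2.1] w 15.4 j [ 0.301  0.035 -0.453 -0.    -1.083 -1.558]
[436.3 -46.6  64. ] -66.8 -14.2
[427. -18.  64.] -66.8 15.9
[414.9 -37.1  69. ] -84.1 1.5
[418.4 -35.9  74. ] -80.5 1.5
[448.9 -86.5  86. ] -67.0 -56.0
[412.3  26.   86. ] -67.1 62.2
```

Emit:
step_arm(
  series=[
    [0.0095,0.0031,0,0,0,0],
    [0.0095,0.0031,0.015,0,0,0],
    [0.0105,0.0034,0.0375,0,0,0],
    [0.0131,0.0042,0.0625,0,0,0],
    [0.0178,0.0058,0.0875,0,0,0],
    [0.0245,0.008,0.1125,0,0,0],
    [0.033,0.0107,0.1375,0,0,0],
    [0.033,0.0107,0.1375,0,0,0],
  ],
)

```text
clock: 7.68
position: [436.7, -31.7, 287.4]
ee_rot: [-0.157, 0.988, -0.0, 0.002]
contact_force: [0.1, 0.6, -1.1]
gripper_width: 15.2
```

Run:
```python
from h import *
s=st(); p=s["position"]
d=get("side"); w=get("wrist")
crop(d,280,130,100,130,5,"s9")
cv2.imwrite("pics/w9c.png",cv2.resize(w["image"][150:330,200:440,::-1],None,fx=3.3,fy=3.3,interpolation=cv2.INTER_CUBIC))
```

```text
t 7.6833 pos [436.7 -31.7 287.4] q [-1.566e-01  9.877e-01 -2.000e-04  2.200e-03] F [ 0.1  0.6 -1.1] w 15.2 j [ 3.020e-01  1.500e-02 -3.250e-01  1.000e-03 -1.227e+00 -1.558e+00]
```

View pics/s9.png

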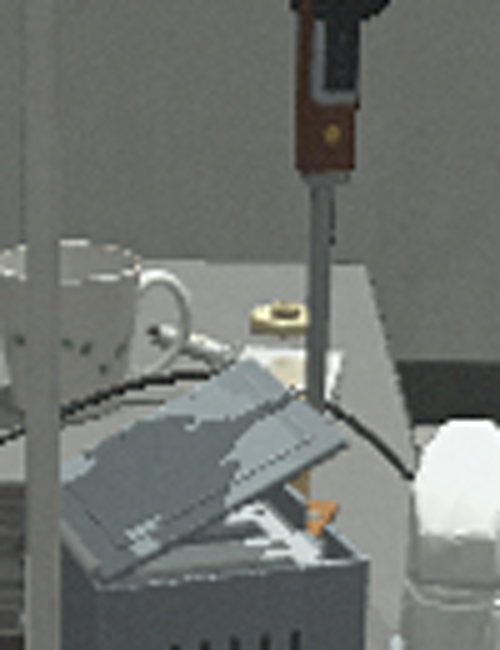

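View pics/w9c.png

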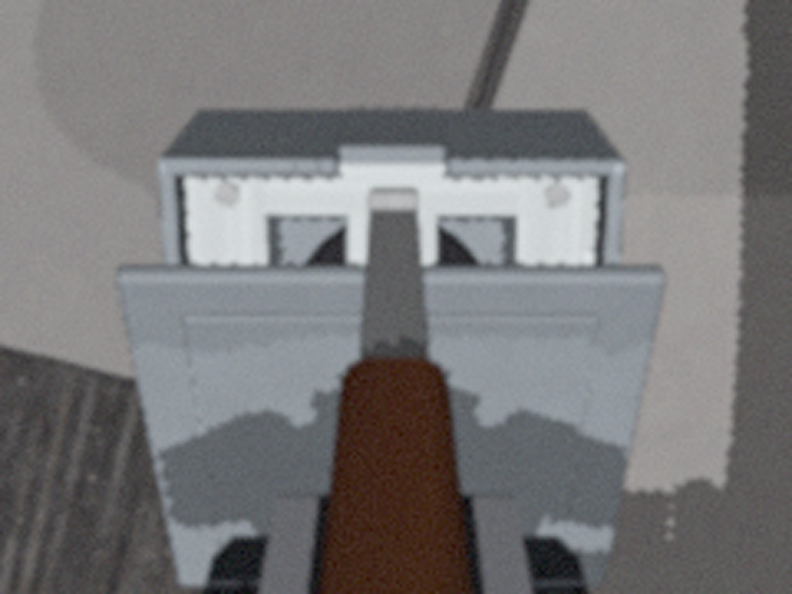

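Emit:
step_arm(
  series=[
    [0.0105,0.0034,0.0225,0,0,0],
    [0.0243,0.0079,0.0475,0,0,0],
    [0.0409,0.0133,0.0725,0,0,0],
    [0.0611,0.0199,0.0975,0,0,0],
    [0.0863,0.028,0.1225,0,0,0],
    [0.1077,0.035,0.14,0,0,0],
    [0.1341,0.0436,0.1575,0,0,0],
    [0.1627,0.0528,0.1725,0,0,0],
    [0.1627,0.0528,0.1725,0,0,0],
  ],
)

```text
clock: 8.53
position: [502.5, -10.2, 354.4]
ee_rot: [-0.157, 0.988, -0.0, 0.001]
contact_force: [-0.2, 0.1, -1.3]
gripper_width: 15.5
```

Run:
```python
from h import *
s=st(); p=s["position"]
d=get("side"); w=get("wrist")
crop(d,260,90,120,150,4,"s10")
cv2.imwrite("pics/w10.png",w["image"][:,:,::-1])
```

```text
t 8.5333 pos [502.5 -10.2 354.4] q [-1.566e-01  9.877e-01 -3.000e-04  8.000e-04] F [-0.2  0.1 -1.3] w 15.5 j [ 3.040e-01  1.060e-01 -6.100e-02  1.000e-03 -1.402e+00 -1.560e+00]
```

View pics/s10.png

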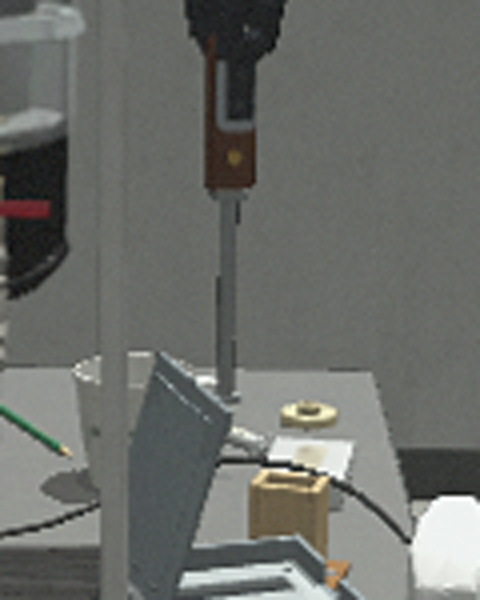

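View pics/w10.png

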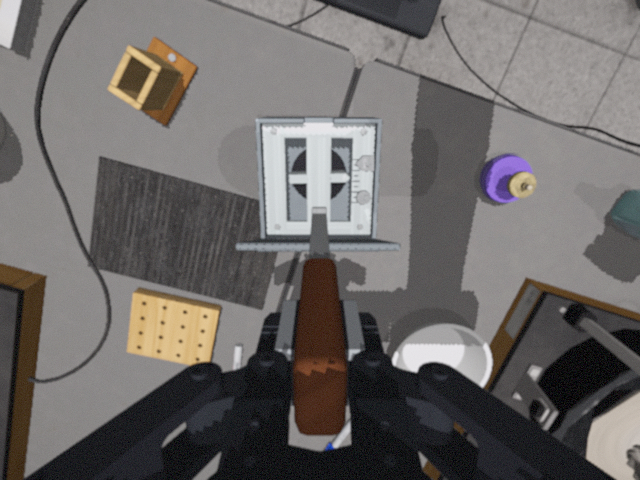

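Emit:
step_arm(
  series=[
    [0.0214,0.007,0,0,0,0],
    [0.0428,0.0139,0,0,0,0],
    [0.0642,0.0209,0,0,0,0],
    [0.0856,0.0278,0,0,0,0],
    [0.107,0.0348,0,0,0,0],
    [0.1284,0.0417,-0.025,0,0,0],
    [0.1474,0.0479,-0.0625,0,0,0],
    [0.1641,0.0533,-0.1,0,0,0],
    [0.176,0.0572,-0.1,0,0,0],
    [0.176,0.0572,-0.1,0,0,0],
  ],
)

```text
clock: 9.47
position: [571.6, 12.5, 311.9]
ee_rot: [-0.157, 0.988, -0.0, -0.001]
contact_force: [-0.8, -0.6, -1.1]
gripper_width: 15.4
```

Run:
```python
from h import *
s=st(); p=s["position"]
d=get("side"); w=get("wrist")
crop(d,240,90,120,150,4,"s11")
cv2.imwrite("pics/w11.png",w["image"][:,:,::-1])
```

```text
t 9.4667 pos [571.6  12.5 311.9] q [-1.565e-01  9.877e-01 -2.000e-04 -1.400e-03] F [-0.8 -0.6 -1.1] w 15.4 j [ 0.305  0.25   0.014  0.    -1.338 -1.562]
```

View pics/s11.png

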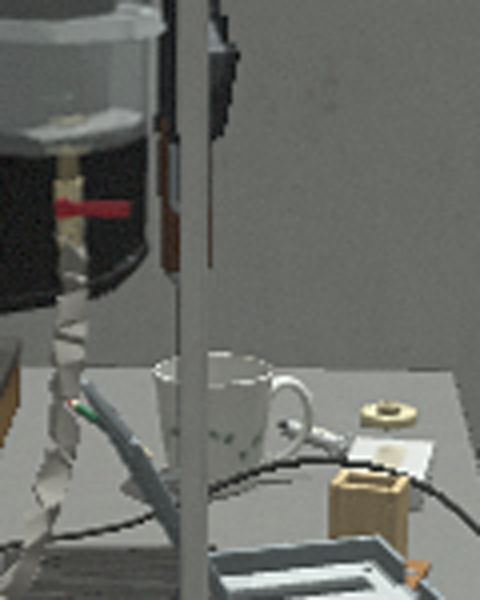

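View pics/w11.png

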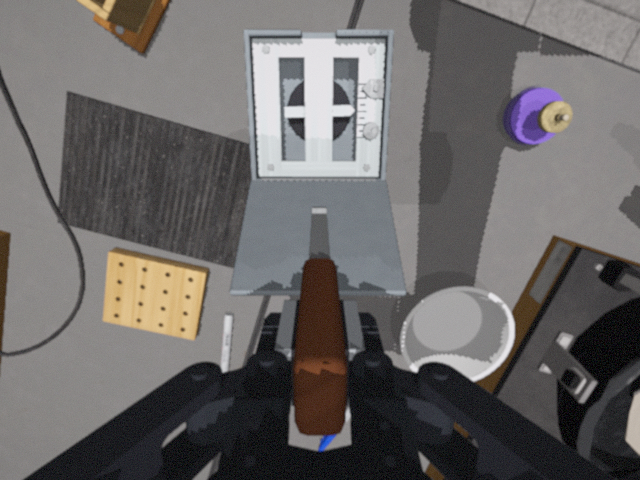

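Run:
```python
from h import *
im=cv2.imread("pics/w11.png")
cv2.imwrite("pics/w11c.png",cv2.resize(im[25:185,240:400],None,fx=3.75*1.25,fy=3.75,interpolation=cv2.INTER_CUBIC)) if 0 else cv2.imwrite("pics/w11c.png",cv2.resize(im[25:185,240:400],None,fx=3.7,fy=3.7,interpolation=cv2.INTER_CUBIC))
```

```text
(no output)
```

View pics/w11c.png

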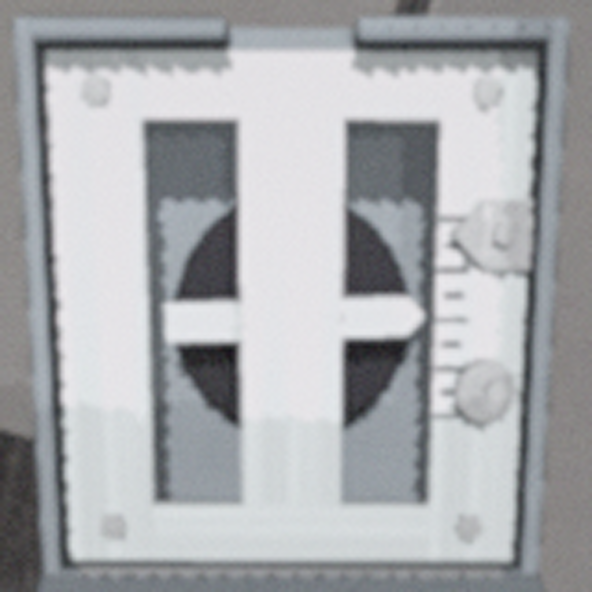

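Emit:
step_arm(
  series=[
    [-0.05,-0.016,0.01,0,0,0],
    [-0.12,-0.039,0.02,0,0,0],
    [-0.2,-0.065,0.02,0,0,0],
    [-0.26,-0.084,0,0,0,0],
    [-0.26,-0.084,-0.06,0,0,0],
    [-0.26,-0.084,-0.06,0,0,0],
    [-0.26,-0.084,-0.06,0,0,0],
  ],
)

```text
clock: 10.15
position: [466.7, -21.6, 290.6]
ee_rot: [-0.157, 0.988, -0.0, 0.0]
contact_force: [1.6, 0.0, -1.0]
gripper_width: 15.2
```

Run:
```python
from h import *
s=st(); p=s["position"]
d=get("side","s12"); w=get("wrist","w12"); t=get("top"); crop(t,290,170,90,80,7,"t12c")
crop(d,240,90,120,150,4,"s12c")
```

```text
t 10.15 pos [466.7 -21.6 290.6] q [-1.565e-01  9.877e-01 -2.000e-04  4.000e-04] F [ 1.6  0.  -1. ] w 15.2 j [ 3.030e-01  7.000e-02 -2.580e-01  1.000e-03 -1.242e+00 -1.560e+00]
```

View pics/w12.png

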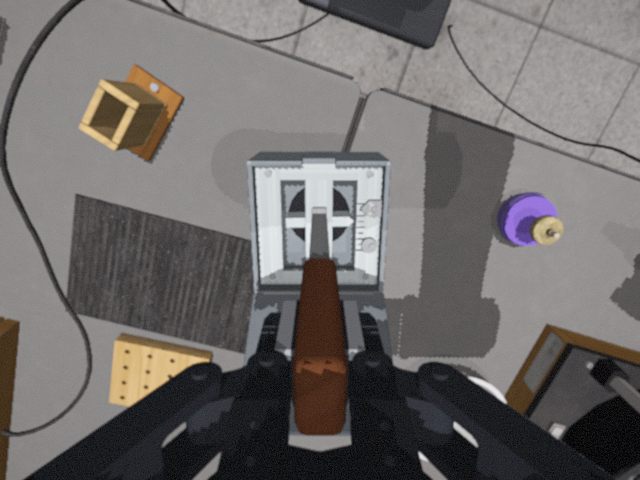

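View pics/s12c.png

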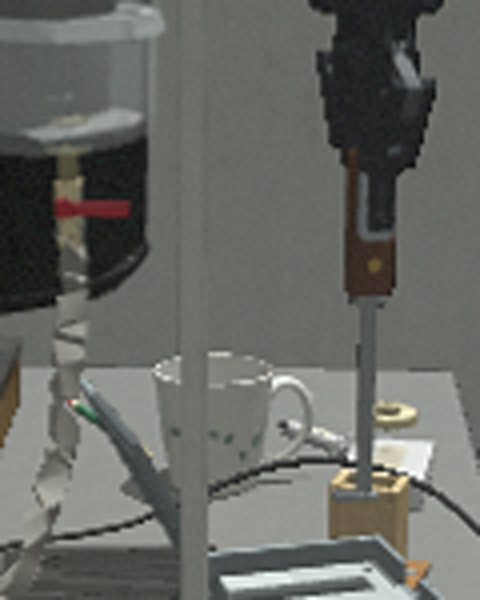

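View pics/t12c.png

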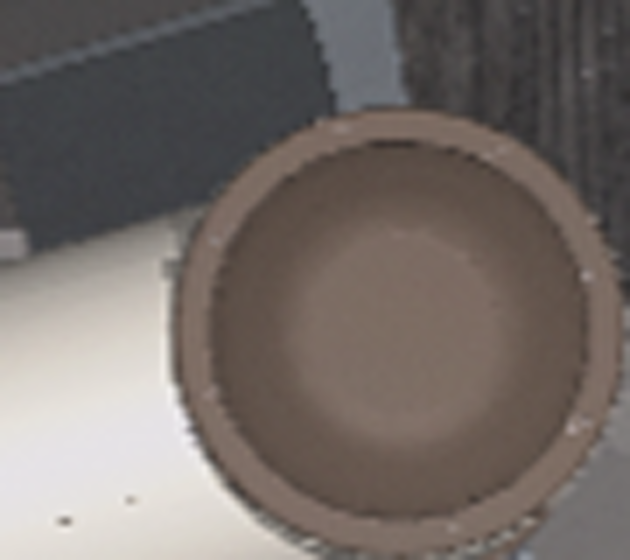

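```bash
cat >> h.py <<'E'
B=np.array([.951,.309,0]);L=np.array([-.309,.951,0]);O=np.array([495.4,-12.5,0])
def tobox(P): P=np.atleast_2d(P); return np.c_[(P-O)@B,(P-O)@L,P[:,2]].round(1)
E
python3 - <<'E'
from h import *
w=get("wrist"); 
im=w["image"]; cv2.imwrite("pics/w12c.png",cv2.resize(im[150:300,240:400,::-1],None,fx=5,fy=4 if 0 else 5,interpolation=cv2.INTER_CUBIC)[:, :])
# reconstruct w11 camera pose from w11 state: same orientation, translated
s=arm.read_state()
T=w["world_from_camera"].copy(); T[:3,3]+=np.array([571.6,12.5,311.9])-np.array(s["position"]); w2=dict(w,world_from_camera=T)
f=lambda L:[(240+(x+.5)/3.7-.5,25+(y+.5)/3.7-.5) for x,y in L]
for n,L_,z in [("point clip tip/top/bot",[(450,240),(500,203),(500,272)],70),("round",[(487,393)],70),("slotL corners",[(347,122),(440,122),(345,502),(428,502)],64),("slotR",[(144,122),(238,122),(154,502),(243,502)],64),("tip",[(425,317)],46),("bar arrow edges",[(345,298),(345,342),(400,298),(400,342)],46),("blunt",[(165,302),(165,342),(235,298),(235,345)],46)]:
    print(n,tobox(onz(w2,f(L_),z)).tolist())
E
```

```text
point clip tip/top/bot [[-17.8, 39.7, 70.0], [-26.3, 51.7, 70.0], [-10.3, 52.5, 70.0]]
round [[18.9, 50.5, 70.0]]
slotL corners [[-45.2, 13.9, 64.0], [-45.2, 36.8, 64.0], [47.3, 14.5, 64.0], [47.3, 36.7, 64.0]]
slotR [[-45.1, -36.2, 64.0], [-45.1, -13.0, 64.0], [47.4, -36.6, 64.0], [47.4, -12.8, 64.0]]
tip [[0.5, 36.0, 46.0]]
bar arrow edges [[-4.3, 14.4, 46.0], [6.9, 14.6, 46.0], [-4.3, 29.2, 46.0], [6.9, 29.4, 46.0]]
blunt [[-3.2, -33.8, 46.0], [7.0, -34.1, 46.0], [-4.3, -15.0, 46.0], [7.7, -15.2, 46.0]]
```

View pics/w12c.png

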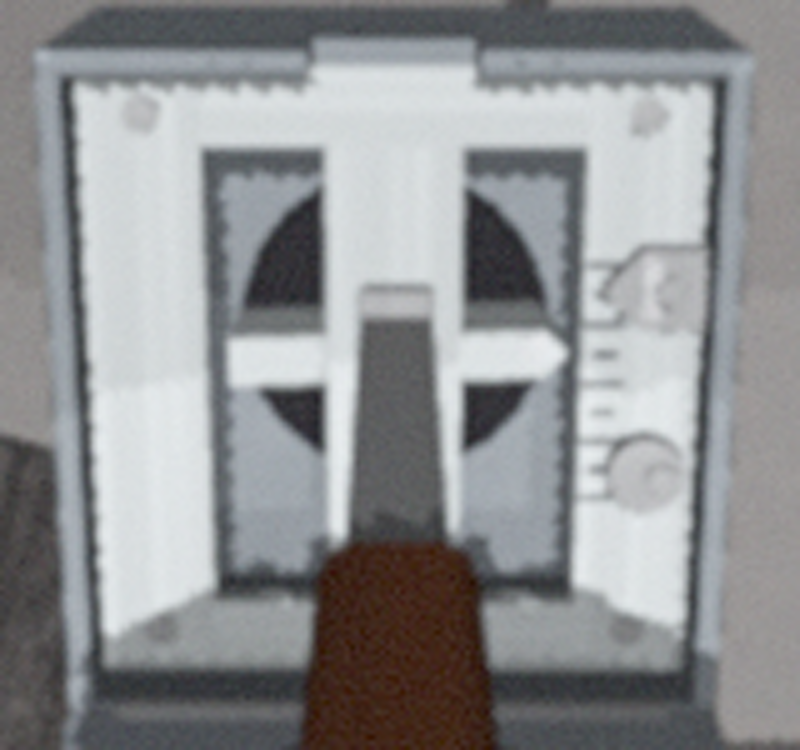

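Emit:
step_arm(
  series=[
    [0.05,0.045,0,0,0,0],
    [0.1072,0.1,0,0,0,0],
    [0.1072,0.1,-0.06,0,0,0],
    [0.1072,0.1,-0.115,0,0,0],
    [0.1072,0.1,-0.115,0,0,0],
    [0.1072,0.1,-0.115,0,0,0],
  ],
)

```text
clock: 10.85
position: [510.0, 18.5, 243.4]
ee_rot: [-0.157, 0.988, -0.001, -0.001]
contact_force: [1.2, 0.5, -0.3]
gripper_width: 15.6
```

Run:
```python
from h import *
s=st(); print(tobox(s["position"]))
w=get("wrist","w13"); im=w["image"]; cv2.imwrite("pics/w13c.png",cv2.resize(im[100:300,210:410,::-1],None,fx=3,fy=3,interpolation=cv2.INTER_CUBIC))
d=get("side"); crop(d,260,130,110,110,5,"s13c")
```

```text
t 10.85 pos [510.   18.5 243.4] q [-1.567e-01  9.876e-01 -6.000e-04 -1.100e-03] F [ 1.2  0.5 -0.3] w 15.6 j [ 3.550e-01  1.810e-01 -2.480e-01  1.000e-03 -1.144e+00 -1.612e+00]
[[ 23.4  25.  243.4]]
```

View pics/w13c.png

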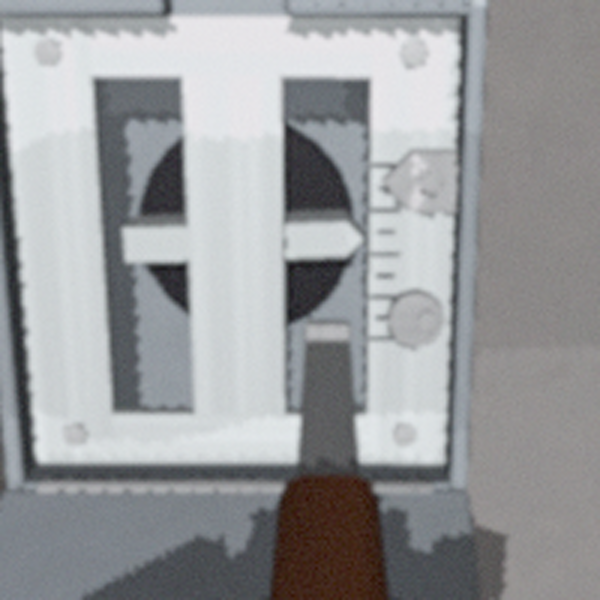

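View pics/s13c.png

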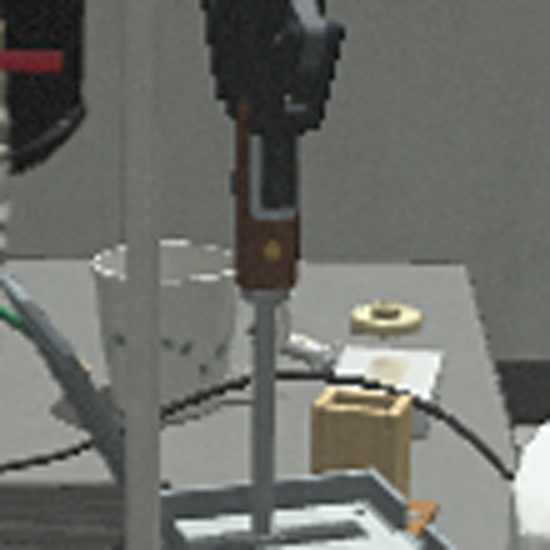

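Run:
```python
from h import *
w=get("wrist")
f=lambda L:[(210+(x+.5)/3-.5,100+(y+.5)/3-.5) for x,y in L]
for n,L_,z in [("heel",[(305,323),(350,323),(304,340),(350,340)],87),("slotL",[(284,78),(370,78),(284,411)],64),("slotR",[(94,78),(183,78),(113,411),(194,411)],64),("clip",[(386,183),(420,155),(420,211)],70),("tip",[(363,240)],46),("bar",[(286,222),(286,262),(340,219),(340,260),(123,225),(123,262)],46)]:
    print(n,tobox(onz(w,f(L_),z)).tolist())
```

```text
heel [[17.0, 19.5, 87.0], [16.9, 31.4, 87.0], [21.6, 19.2, 87.0], [21.6, 31.4, 87.0]]
slotL [[-44.3, 13.8, 64.0], [-44.3, 36.7, 64.0], [49.1, 12.7, 64.0]]
slotR [[-44.2, -36.8, 64.0], [-44.2, -13.1, 64.0], [49.2, -37.3, 64.0], [49.2, -13.6, 64.0]]
clip [[-17.5, 41.1, 70.0], [-24.9, 50.0, 70.0], [-10.0, 50.4, 70.0]]
tip [[2.1, 35.7, 46.0]]
bar [[-3.1, 13.2, 46.0], [8.7, 13.0, 46.0], [-4.0, 28.9, 46.0], [8.1, 29.0, 46.0], [-2.2, -34.5, 46.0], [8.8, -35.2, 46.0]]
```

Emit:
step_arm(
  series=[
    [0,0,-0.03,0,0,0],
    [0,0,-0.06,0,0,0],
    [0,0,-0.09,0,0,0],
    [0,0,-0.115,0,0,0],
    [0,0,-0.1275,0,0,0],
    [0,0,-0.1275,0,0,0],
    [-0.012,-0.004,-0.1275,0,0,0],
    [-0.024,-0.0078,-0.1275,0,0,0],
    [-0.031,-0.0102,-0.1275,0,0,0],
    [-0.031,-0.0102,-0.1275,0,0,0],
  ],
)

```text
clock: 11.83
position: [497.5, 14.6, 193.6]
ee_rot: [-0.156, 0.988, 0.0, 0.002]
contact_force: [1.1, 0.8, -1.4]
gripper_width: 15.1
```

Run:
```python
from h import *
s=st(); print(tobox(s["position"]))
w=get("wrist","w14"); im=w["image"]; cv2.imwrite("pics/w14c.png",cv2.resize(im[100:300,210:410,::-1],None,fx=3,fy=3,interpolation=cv2.INTER_CUBIC))
```

```text
t 11.8333 pos [497.5  14.6 193.6] q [-1.564e-01  9.877e-01  4.000e-04  1.500e-03] F [ 1.1  0.8 -1.4] w 15.1 j [ 0.356  0.2   -0.356 -0.    -1.011 -1.613]
[[ 10.4  25.1 193.6]]
```

View pics/w14c.png

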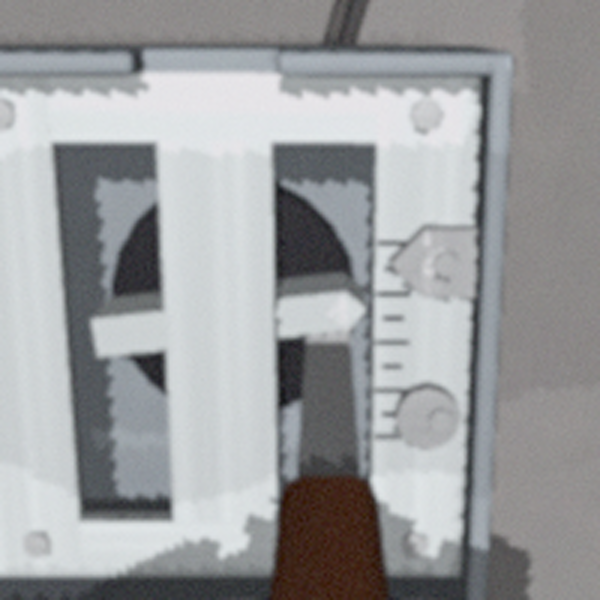

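Emit:
step_arm(
  series=[
    [-0.006,-0.002,0,0,0,0],
    [-0.012,-0.0039,0,0,0,0],
    [-0.0166,-0.0054,0,0,0,0],
    [-0.0166,-0.0054,0,0,0,0],
    [-0.0166,-0.0054,0,0,0,0],
  ],
)

```text
clock: 12.3
position: [490.6, 12.3, 192.8]
ee_rot: [-0.156, 0.988, -0.0, 0.0]
contact_force: [0.9, 0.4, -0.7]
gripper_width: 15.1
```

Run:
```python
from h import *
s=st(); print(tobox(s["position"]))
w=get("wrist","w15"); im=w["image"]; cv2.imwrite("pics/w15c.png",cv2.resize(im[120:270,220:380,::-1],None,fx=5,fy=5,interpolation=cv2.INTER_CUBIC)[:600])
```

```text
t 12.3 pos [490.6  12.3 192.8] q [-0.1564  0.9877 -0.      0.    ] F [ 0.9  0.4 -0.7] w 15.1 j [ 0.357  0.191 -0.371  0.    -1.009 -1.613]
[[  3.1  25.1 192.8]]
```

View pics/w15c.png

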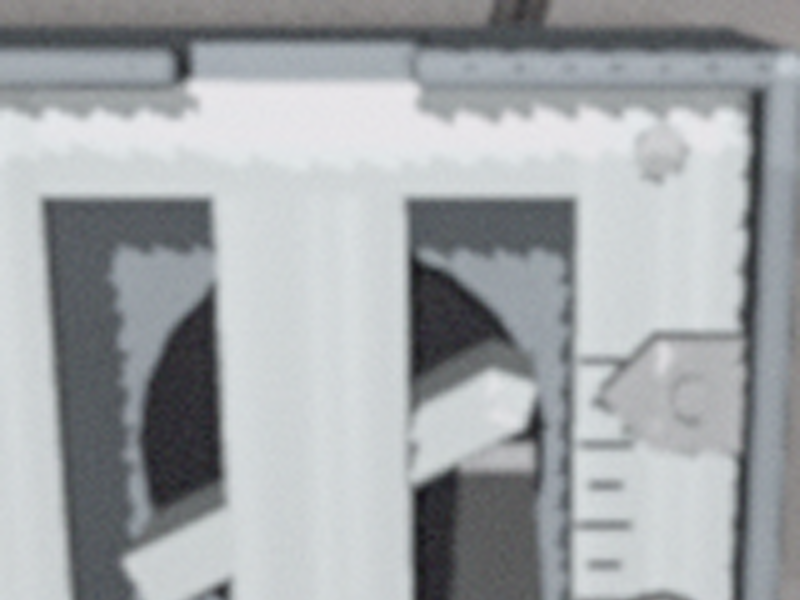

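Run:
```python
from h import *
w=get("wrist")
f=lambda L:[(220+(x+.5)/5-.5,120+(y+.5)/5-.5) for x,y in L]
for n,L_,z in [("slot front",[(407,199),(575,199),(43,199)],64),("clip top",[(600,398),(657,334)],70),("clip bot",[(725,455)],64),("tip",[(537,383),(530,395)],46),("bar edge up",[(413,412),(492,368)],46),("bar edge low",[(413,485),(535,425)],46),("blunt",[(122,555),(230,507)],46)]:
    b=tobox(onz(w,f(L_),z)); print(n,b.tolist(), np.arctan2(b[-1,0]-b[0,0],b[-1,1]-b[0,1]).round(3))
```

```text
slot front [[-46.0, 13.7, 64.0], [-46.0, 36.8, 64.0], [-46.0, -36.4, 64.0]] 3.142
clip top [[-19.5, 40.4, 70.0], [-28.5, 48.1, 70.0]] -0.863
clip bot [[-9.8, 58.8, 64.0]] 0.0
tip [[-16.4, 32.1, 46.0], [-14.6, 31.0, 46.0]] 2.119
bar edge up [[-11.9, 13.3, 46.0], [-18.7, 25.3, 46.0]] -0.516
bar edge low [[-0.4, 13.1, 46.0], [-9.9, 31.8, 46.0]] -0.47
blunt [[10.9, -32.4, 46.0], [3.1, -15.2, 46.0]] -0.426
```

Emit:
step_arm(
  series=[
    [-0.003,-0.001,0,0,0,0],
    [-0.0058,-0.0019,0,0,0,0],
    [-0.0058,-0.0019,0,0,0,0],
    [-0.0058,-0.0019,0,0,0,0],
  ],
)

```text
clock: 12.73
position: [488.1, 11.4, 192.5]
ee_rot: [-0.156, 0.988, -0.0, -0.0]
contact_force: [1.3, -0.3, 0.0]
gripper_width: 15.4
```

Run:
```python
from h import *
s=st(); print(tobox(s["position"]))
w=get("wrist","w16"); im=w["image"]; cv2.imwrite("pics/w16c.png",cv2.resize(im[120:270,220:380,::-1],None,fx=5,fy=5,interpolation=cv2.INTER_CUBIC)[:600])
```

```text
t 12.7333 pos [488.1  11.4 192.5] q [-1.564e-01  9.877e-01 -0.000e+00 -3.000e-04] F [ 1.3 -0.3  0. ] w 15.4 j [ 0.357  0.187 -0.377 -0.    -1.008 -1.614]
[[  0.4  25.  192.5]]
```

View pics/w16c.png

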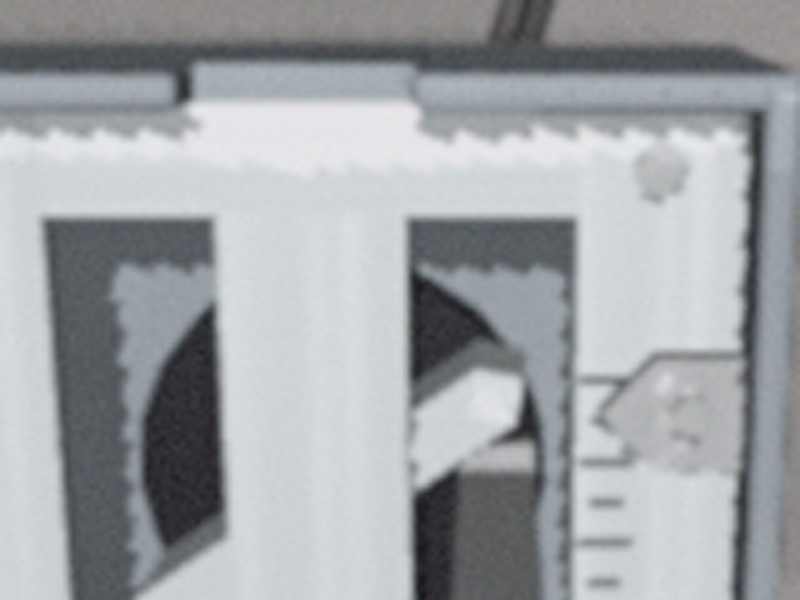

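Run:
```python
from h import *
w=get("wrist")
f=lambda L:[(220+(x+.5)/5-.5,120+(y+.5)/5-.5) for x,y in L]
for n,L_,z in [("slot front",[(407,218),(575,218),(43,218)],64),("clip top",[(600,416),(657,354),(657,470)],70),("tip",[(524,378)],46),("bar edge up",[(413,412),(480,367)],46),("bar edge low",[(415,490),(525,428)],46)]:
    b=tobox(onz(w,f(L_),z)); print(n,b.tolist(), np.arctan2(b[-1,0]-b[0,0],b[-1,1]-b[0,1]).round(3))
```

```text
slot front [[-46.1, 13.6, 64.0], [-46.2, 36.8, 64.0], [-46.1, -36.6, 64.0]] 3.142
clip top [[-19.6, 40.4, 70.0], [-28.4, 48.1, 70.0], [-11.9, 48.5, 70.0]] 0.76
tip [[-19.9, 30.1, 46.0]] 0.0
bar edge up [[-14.6, 13.2, 46.0], [-21.6, 23.4, 46.0]] -0.601
bar edge low [[-2.4, 13.4, 46.0], [-12.2, 30.3, 46.0]] -0.525
```

Emit:
step_arm(
  series=[
    [0.01,0.0033,0,0,0,0],
    [0.02,0.0065,0,0,0,0],
    [0.02,0.0065,0.03,0,0,0],
    [0.02,0.0065,0.08,0,0,0],
    [0.02,0.0065,0.14,0,0,0],
    [0.02,0.0065,0.2,0,0,0],
    [-0.04,-0.05,0.23,0,0,0],
    [-0.04,-0.15,0.23,0,0,0],
    [-0.04,-0.15,0.23,0,0,0],
  ],
)

```text
clock: 13.58
position: [471.3, -52.3, 285.8]
ee_rot: [-0.155, 0.988, -0.001, -0.0]
contact_force: [0.5, 0.4, -0.7]
gripper_width: 15.4
```

Run:
```python
from h import *
s=st(); print(tobox(s["position"]))
w=get("wrist","w17"); im=w["image"]; cv2.imwrite("pics/w17c.png",cv2.resize(im[120:320,280:480,::-1],None,fx=3,fy=3,interpolation=cv2.INTER_CUBIC)[:600])
```

```text
t 13.5833 pos [471.3 -52.3 285.8] q [-1.546e-01  9.880e-01 -6.000e-04 -1.000e-04] F [ 0.5  0.4 -0.7] w 15.4 j [ 2.340e-01  8.600e-02 -2.530e-01  1.000e-03 -1.232e+00 -1.495e+00]
[[-35.2 -30.4 285.8]]
```

View pics/w17c.png

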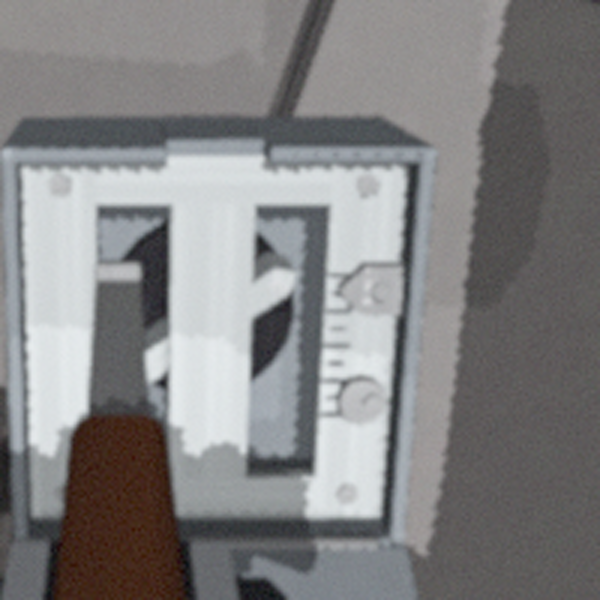

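View pics/w17.png

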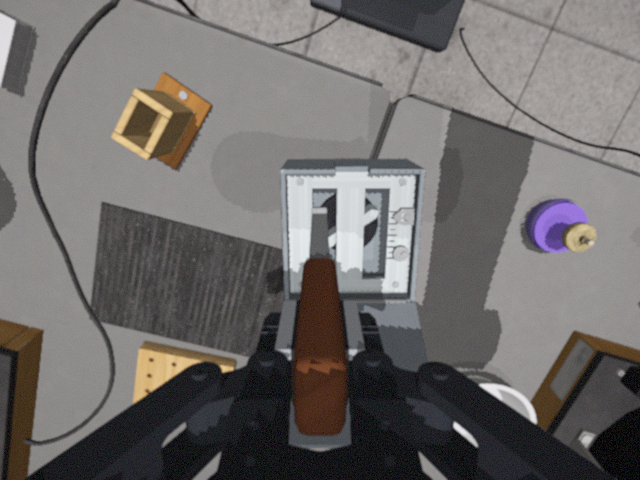

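Run:
```python
from h import *
w=get("wrist")
f=lambda L:[(280+(x+.5)/3-.5,120+(y+.5)/3-.5) for x,y in L]
for n,L_,z in [("slot",[(255,207),(328,207),(248,472),(312,474)],64),("clip top",[(342,290),(370,263),(370,313)],70),("round",[(361,400)],70),("tip",[(292,270)],46),("edges",[(252,310),(292,288)],46)]:
    b=tobox(onz(w,f(L_),z)); print(n,b.tolist())
```

```text
slot [[-45.1, 15.0, 64.0], [-45.0, 37.9, 64.0], [45.8, 15.7, 64.0], [46.6, 37.4, 64.0]]
clip top [[-19.6, 42.7, 70.0], [-28.4, 51.0, 70.0], [-12.0, 52.1, 70.0]]
round [[17.6, 51.1, 70.0]]
tip [[-20.1, 30.2, 46.0]]
edges [[-6.2, 17.2, 46.0], [-13.9, 30.5, 46.0]]
```

Emit:
step_arm(
  series=[
    [-0.0543,-0.418,-0.02,0,0,-0.3756],
    [-0.0543,-0.418,-0.02,0,0,-0.3756],
    [-0.0543,-0.418,-0.02,0,0,-0.3756],
    [-0.0543,-0.418,-0.02,0,0,-0.3756],
    [-0.0543,-0.418,-0.02,0,0,-0.3756],
    [-0.0543,-0.418,-0.05,0,0,-0.3756],
    [-0.0543,-0.418,-0.05,0,0,-0.3756],
    [-0.0543,-0.418,-0.05,0,0,-0.3756],
    [-0.0543,-0.418,-0.05,0,0,-0.3756],
  ],
)

```text
clock: 14.43
position: [451.1, -215.0, 264.7]
ee_rot: [0.137, 0.991, -0.0, -0.0]
contact_force: [0.3, 0.1, -1.2]
gripper_width: 15.3
```

Run:
```python
from h import *
s=st(); q=s["ee_rot"]; print(np.degrees(2*np.arctan2(q[1],q[0])))
w=get("wrist"); im=w["image"]; cv2.imwrite("pics/w18c.png",cv2.resize(im[130:290,240:400,::-1],None,fx=3.7,fy=3.7,interpolation=cv2.INTER_CUBIC)[:600])
d=get("side"); crop(d,300,100,80,130,4.6,"s18c")
d=get("top"); crop(d,300,180,110,90,6,"t18c")
```

```text
t 14.4333 pos [ 451.1 -215.   264.7] q [ 1.366e-01  9.906e-01 -1.000e-04 -3.000e-04] F [ 0.3  0.1 -1.2] w 15.3 j [-0.119  0.146 -0.236  0.    -1.19  -1.726]
164.29808107509896
```

View pics/w18c.png

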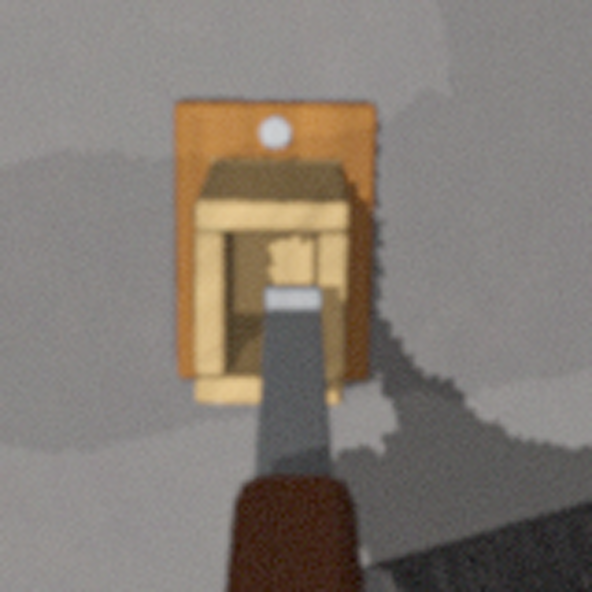

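View pics/s18c.png

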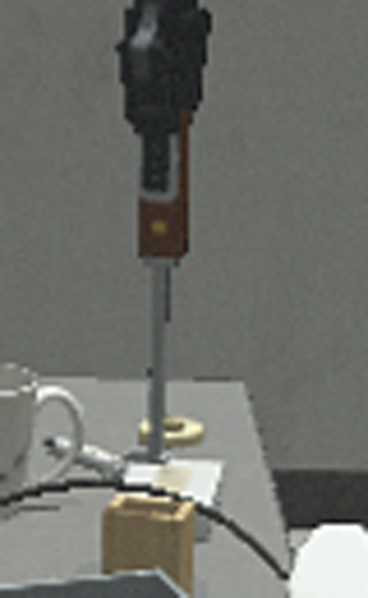

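View pics/t18c.png

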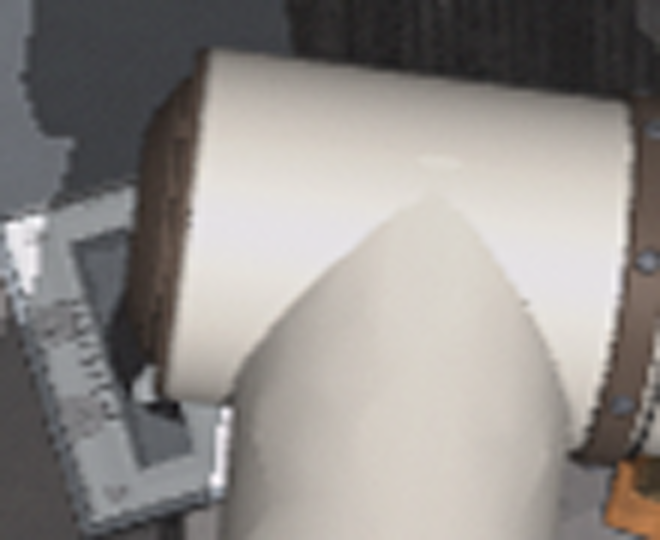

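Emit:
step_arm(
  series=[
    [0,0,0,0,0,0],
    [0,0,0,0,0,0],
  ],
)

```text
clock: 14.75
position: [450.8, -215.3, 265.0]
ee_rot: [0.137, 0.991, -0.0, 0.0]
contact_force: [0.7, -0.7, -1.9]
gripper_width: 15.3
```

Emit:
step_arm(
  series=[
    [-0.003,-0.0107,-0.02,0,0,-0.003],
    [-0.003,-0.0107,-0.05,0,0,-0.003],
    [-0.003,-0.0107,-0.06,0,0,-0.003],
    [-0.003,-0.0107,-0.06,0,0,-0.003],
    [-0.003,-0.0107,-0.06,0,0,-0.003],
  ],
)

```text
clock: 15.17
position: [449.3, -220.1, 240.5]
ee_rot: [0.14, 0.99, -0.0, -0.0]
contact_force: [0.6, 0.9, -1.2]
gripper_width: 15.3
```

Run:
```python
from h import *
s=st(); q=s["ee_rot"]; print(np.degrees(2*np.arctan2(q[1],q[0])))
w=get("wrist"); im=w["image"]; cv2.imwrite("pics/w19c.png",cv2.resize(im[130:290,240:400,::-1],None,fx=3.7,fy=3.7,interpolation=cv2.INTER_CUBIC)[:600])
f=lambda L:[(240+(x+.5)/3.7-.5,130+(y+.5)/3.7-.5) for x,y in L]
```

```text
t 15.1667 pos [ 449.3 -220.1  240.5] q [ 1.398e-01  9.902e-01 -2.000e-04 -3.000e-04] F [ 0.6  0.9 -1.2] w 15.3 j [-0.13   0.165 -0.275  0.    -1.131 -1.721]
163.9251262485565
```

View pics/w19c.png

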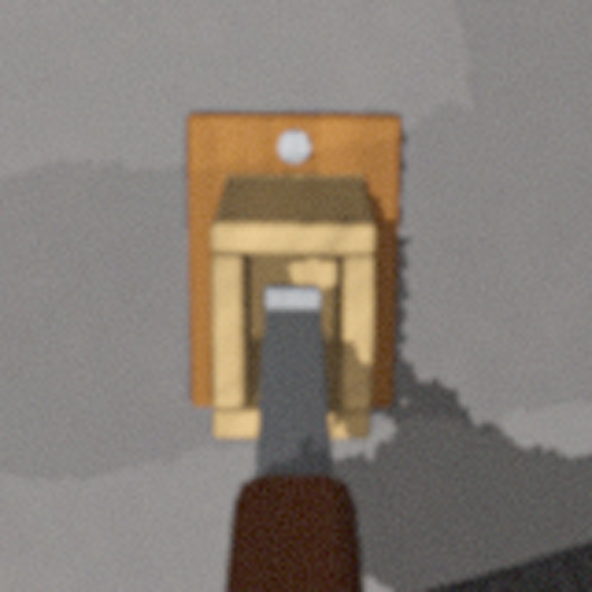

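Emit:
step_arm(
  series=[
    [0.0008,0.001,-0.025,0,0,0],
    [0.0008,0.001,-0.055,0,0,0],
    [0.0008,0.001,-0.085,0,0,0],
    [0.0008,0.001,-0.115,0,0,0],
    [0.0008,0.001,-0.14,0,0,0],
    [0.0008,0.001,-0.155,0,0,0],
    [0.0008,0.001,-0.163,0,0,0],
    [0.0008,0.001,-0.163,0,0,0],
  ],
)

```text
clock: 15.88
position: [449.5, -219.5, 174.9]
ee_rot: [0.14, 0.99, 0.0, -0.001]
contact_force: [0.0, -1.0, -1.7]
gripper_width: 15.7
```

Emit:
step_arm(
  series=[
    [0,0,-0.004,0,0,0],
    [0,0,-0.007,0,0,0],
    [0,0,-0.007,0,0,0],
    [0,0,-0.007,0,0,0],
  ],
)

```text
clock: 16.22
position: [450.0, -219.5, 173.1]
ee_rot: [0.14, 0.99, -0.0, 0.0]
contact_force: [-0.6, 0.1, -1.9]
gripper_width: 15.1
```

Emit:
step_arm(
  series=[
    [0,0,-0.0025,0,0,0],
    [0,0,-0.0035,0,0,0],
    [0,0,-0.0035,0,0,0],
    [0,0,-0.0035,0,0,0],
  ],
)

```text
clock: 16.55
position: [450.2, -219.7, 172.1]
ee_rot: [0.14, 0.99, -0.0, 0.001]
contact_force: [-1.9, 0.9, 3.2]
gripper_width: 15.2
```

Run:
```python
from h import *
s=st()
w=get("wrist"); im=w["image"]; cv2.imwrite("pics/w20c.png",cv2.resize(im[150:310,240:400,::-1],None,fx=3.7,fy=3.7,interpolation=cv2.INTER_CUBIC)[:600])
```

```text
t 16.55 pos [ 450.2 -219.7  172.1] q [ 1.397e-01  9.902e-01 -2.000e-04  7.000e-04] F [-1.9  0.9  3.2] w 15.2 j [-1.290e-01  2.290e-01 -3.790e-01  1.000e-03 -9.610e-01 -1.722e+00]
```

View pics/w20c.png

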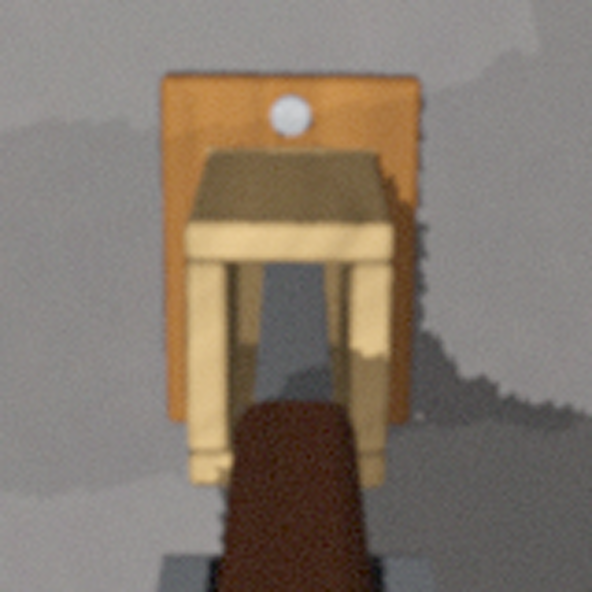

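Standing on the floor (force now +3 N). Release, opening in place, then rise.

Emit:
step_arm(
  series=[
    [0,0,0,0,0,0],
    [0,0,0,0,0,0],
    [0,0,0,0,0,0],
    [0,0,0,0,0,0],
    [0,0,0,0,0,0],
    [0,0,0,0,0,0],
    [0,0,0,0,0,0],
    [0,0,0,0,0,0],
  ],
  jaw=1,
)

```text
clock: 17.27
position: [449.7, -219.5, 171.3]
ee_rot: [0.14, 0.99, 0.0, -0.0]
contact_force: [0.1, 0.5, -0.6]
gripper_width: 85.8
```

Run:
```python
from h import *
s=st()
w=get("wrist","w21")
```

```text
t 17.2667 pos [ 449.7 -219.5  171.3] q [ 0.1398  0.9902  0.     -0.    ] F [ 0.1  0.5 -0.6] w 85.8 j [-0.129  0.23  -0.381 -0.    -0.961 -1.722]
```

View pics/w21.png

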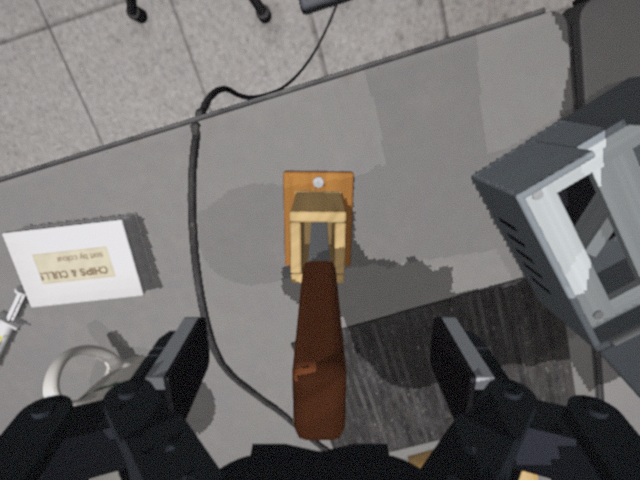

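Tool stands upright and free (handle around x 295–345). Rise straight up and back to a viewing pose above the box.

Emit:
step_arm(
  series=[
    [0,0,0.06,0,0,0],
    [0,0,0.16,0,0,0],
    [0,0,0.26,0,0,0],
    [0,0,0.36,0,0,0],
    [0,0,0.45,0,0,0],
    [0,0.25,0.5,0,0,0.2],
    [0,0.35,0.5,0,0,0.3],
    [0,0.35,0.5,0,0,0.3],
    [0,0.35,0.5,0,0,0.3],
    [0,0.35,0.5,0,0,0.3],
  ],
)

```text
clock: 18.15
position: [449.8, -76.9, 372.3]
ee_rot: [-0.099, 0.995, 0.0, 0.001]
contact_force: [-0.2, -0.1, -0.5]
gripper_width: 85.8
```

Run:
```python
from h import *
s=st()
w=get("wrist","w22"); t=get("top","t22"); d=get("side","s22")
cv2.imwrite("pics/w22c.png",cv2.resize(w["image"][160:310,300:460,::-1],None,fx=5,fy=4,interpolation=cv2.INTER_CUBIC)[:600])
```

```text
t 18.15 pos [449.8 -76.9 372.3] q [-9.890e-02  9.951e-01  3.000e-04  1.200e-03] F [-0.2 -0.1 -0.5] w 85.8 j [ 0.188  0.015 -0.116 -0.    -1.437 -1.561]
```

View pics/w22.png

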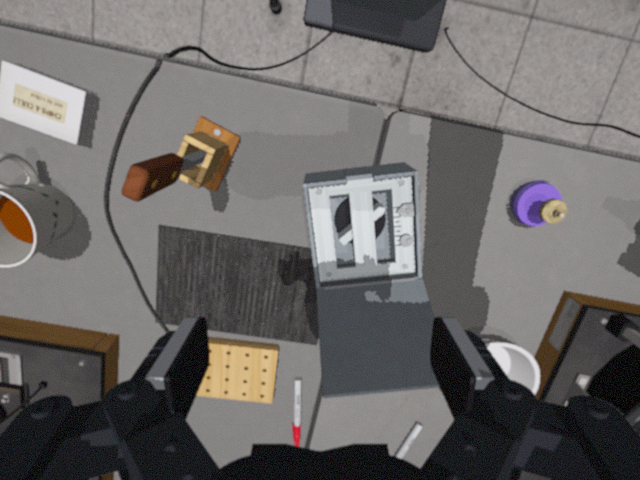

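View pics/s22.png

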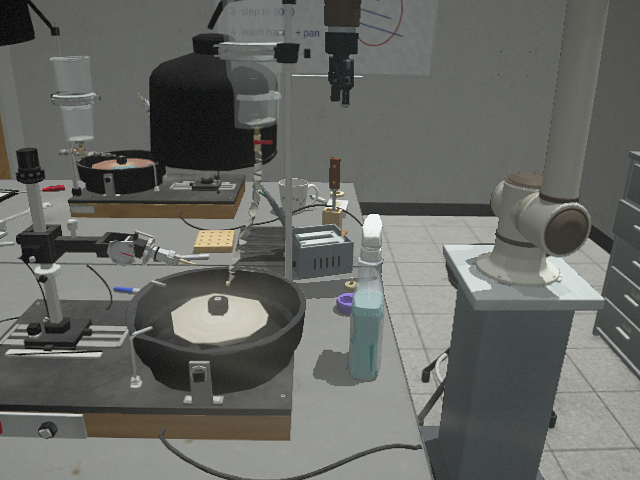

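View pics/t22.png

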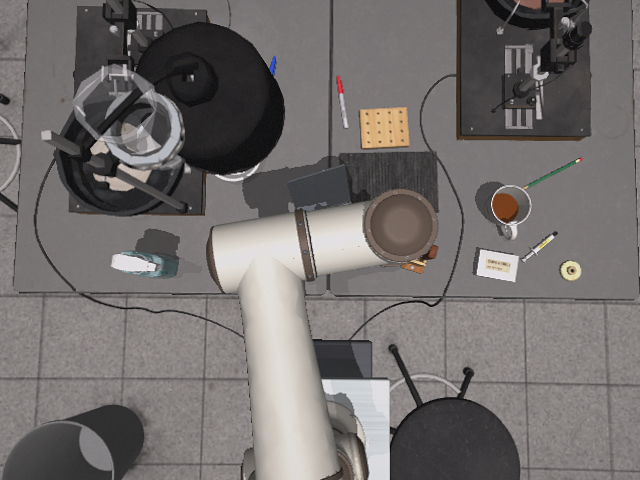

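Run:
```python
from h import *
im=cv2.imread("pics/w22.png"); cv2.imwrite("pics/w22c.png",cv2.resize(im[160:300,295:445],None,fx=5,fy=4.2 if 0 else 5*.85,interpolation=cv2.INTER_CUBIC))
w=get("wrist")
for th in (1.7,1.9,2.0,2.05,2.1,2.2):
    P=[O+1.0*B+(64-131*np.cos(th))*B+y*L+[0,0,83+131*np.sin(th)] for y in(65,-65)]
    print(th,proj(w,P).round(0).tolist())
```

```text
1.7 [[463.0, 357.0], [321.0, 371.0]]
1.9 [[461.0, 376.0], [324.0, 390.0]]
2.0 [[460.0, 383.0], [326.0, 396.0]]
2.05 [[459.0, 386.0], [326.0, 399.0]]
2.1 [[458.0, 389.0], [327.0, 402.0]]
2.2 [[456.0, 393.0], [328.0, 405.0]]
```

View pics/w22c.png

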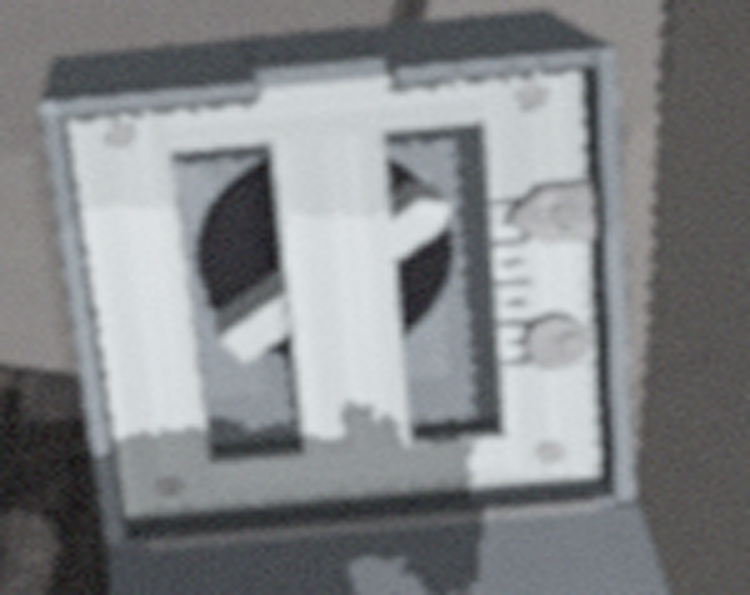

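Run:
```python
from h import *
w=get("wrist")
f=lambda L:[(295+(x+.5)/5-.5,160+(y+.5)/4.25-.5) for x,y in L]
for n,L_,z in [("slot",[(388,135),(480,127),(411,440),(500,430)],64),("clip",[(508,217),(553,184),(553,240)],70),("tip",[(452,203)],46)]:
    print(n,tobox(onz(w,f(L_),z)).tolist())
st(); print(arm.job_done())
```

```text
slot [[-47.4, 11.2, 64.0], [-47.0, 32.6, 64.0], [43.5, 9.5, 64.0], [43.1, 31.7, 64.0]]
clip [[-22.4, 36.6, 70.0], [-30.4, 47.5, 70.0], [-14.5, 46.7, 70.0]]
tip [[-21.6, 27.2, 46.0]]
t 18.4 pos [449.6 -80.3 371. ] q [-9.420e-02  9.956e-01 -1.000e-04 -4.000e-04] F [ 0.2  0.2 -0.1] w 85.5 j [ 0.181  0.018 -0.117  0.    -1.437 -1.563]
the job is handed in; nothing more can be done
None
```

I did the whole job in the order asked and handed it in at 18.4 s on the robot's clock. I lifted the cover by the notch and swung it back, and turned the knob through the left slot. The tool went back in its stand before I retreated clear.

- **Cover:** it stands at about 2.0 rad by projection in the last picture, where open means more than 1.7.
- **Knob:** the arrow tip is within about 1 mm of the pointed clip along box x. The last picture gave -21.6 mm for the tip and -22.4 mm for the clip, and two earlier views gave about -20 for both. The last view read everything about 2 mm off, but the tip and clip shifted together, so the gap between them still holds.
- **Tool:** it is upright in the stand's pocket and released.
- **Forces and bystanders:** the force readings after each move stayed within about 4 N. The mug, bottle and lamp looked unmoved in the last pictures. I took the white box by the stand for the tin; it looked unmoved too.

No check failed.

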